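# Put the washed casting-mould set away to dry

### The arm

A 6-joint arm with a two-finger parallel gripper is mounted at the origin on the work surface. World frame = base frame: x ahead of the robot, y to its left, z up, the work surface at z = 0. Lengths are in mm, angles in rad, forces in N, time in s.
With the tool pointing down it reaches from about 150 to 775 mm from the base axis. Payload 6.1 kg.
Tool frame: the origin (TCP) lies at the very end of the fingers, on their centre line; the grasp point (between the pads) lies r.grip_depth behind it (r.grip_depth is the distance from the TCP to the grasp point, in mm); z points along the fingers, y is the direction in which the jaws open and shut (so a half turn about z gives the same grasp; the last joint's range is limited). The gripper opens to 85 mm and grips with 20 to 120 N. Pads are 22 mm wide; open, the fingers measure 114 mm over their backs; the gripper's body (76 mm by 85 mm) begins 54 mm behind the grasp point. The pads swing forward as they close: fully open they stand 13 mm farther back than shut.
Start: joints at [1.292, 0.126, -0.04, 1.405, 0, 1.571], TCP at [144.475, 504.713, 231.295] pointing down, gripper open.
Joint ranges: [-2.72, 2.72], [-0.95, 1.95], [-1.27, 1.35], [-1.78, 2.02], [-1.46, 1.47], [-3.14, 3.14]. Speed limits (rad/s): [2.39, 2.39, 3.01, 3.14, 3.14, 3.14].

### API

Orientations are given as a unit quaternion [w, x, y, z].
In Python, from bench import r gives the robot as it stands.
- The arm moves only by the tool jog_arm, never from a script. Its argument "rows" is a list that holds one entry, the list of rows, each a list of 7 numbers: the shift along the tool's x, y, z in mm, then the turn, a rotation vector about the tool's x, y, z in rad, then the gripper command: -1 is shut, 1 is fully open, values between are in proportion. In form: [[[dx, dy, dz, rx, ry, rz, gripper], ...]]. A call has 1 to 10 rows; each row shifts and turns the commanded pose from where the row before left it, along the tool's axes as they then stand; what a row does not reach is not made up. A row lasts 1/12 s, in which the tool goes at most 41.7 mm and 7.16 degrees, less where a joint would pass 70% of its speed; a pose out of reach is approached as far as the arm can. A call with a gripper value outside its range is refused whole. The fingers move at their own pace and stop on an object; "grip_force" is the grip in N (left out, the last holds). Time passes only in rows, so rows that do not move let the fingers close. It gives the time, the measured TCP pose, the force and the opening at its end, in the units of the state.
- r.observe(): the state, without advancing time (a new reading comes with each control period).
- r.capture(name): name is "scene" or "top" or "wrist"; returns a dict with "image" (420x560x3 uint8, red, green, blue), "depth" (420x560 float32, mm along the optical axis (not along the pixel's ray), 0 where there is no reading), "intrinsics" (3x3 intrinsics, pixels), "R" (3x3) and "t" (3): a world point X has camera coordinates R X + t. Camera axes: x right, y down, z forward; pixel columns grow to the right and rows downward; lengths in mm; the calibration is good to about 2 mm. The wrist camera is an equidistant fisheye: a pixel r from the principal point sees the ray r / f radians off the axis. A picture is of the moment at which its call begins.
- r.close_job(): hands the job in, once; it reports no verdict.
Trained networks look in a picture, given as the dict that the camera call returned (one of the last four; its "shot" number tells which), for a name from the list of things; names that differ only in an ending like _2 or _b are one class to them, and where a whole thing is asked for, a point or a joint stands for the part that bears it (a point fixed in the world has none). Each returns a list of dicts, best first, with "p" (0 to 1); they miss things now and then, are a little off and sometimes report something else, mostly with a low value. They report only what shows in the picture. A call takes as long as a camera call. They do not tell look-alikes from the thing itself.
- r.find_in(label, picture): "rect" ([left, top, width, height] in pixels, round what is visible of it).
- r.tip_of(label, picture): "xy" ([column, row] in pixels: a listed point, or the origin of a listed thing).
The state is a dict: "clock": time; "q": joint angles; "qvel": joint speeds; "effort": joint torques, N m; "ee_pos": TCP position; "tool_rot": TCP orientation; "ft_force": force on the tool from outside, world axes, zero at the start; "torque": the same for the moment, N m; "gripper_width": finger opening in mm.
Only numpy, scipy, OpenCV 4.12 (cv2) and the standard library are available. Lean on these libraries where they do the work, as an engineer would, in place of code of your own. Each camera call takes 0.05 s, during which the arm holds its last target. There are 200 camera calls.

### The job

Put the washed casting-mould set away to dry: nest all the loose angle sections over one another on the white drying saddle, ridges together and ends centred, the shortest at the bottom and each longer one over the next shorter. Push the casting plate flat and square into the corner of the steel fence, flush against both bars with its short side against the far bar, and hang the empty wash basket by its handle on the pair of hooks; the order of these jobs does not matter. Leave the jar, slide box and beaker where they are, and let go of everything.

Things in the scene. Friction and masses are not known exactly. Their poses are not given: they have to be found in the camera images.
- angle42_mid (a point): Loose dark steel angle, 42 mm long; legs 45 mm wide outside, 5 mm thick, at 90 degrees. Starts as a roof, ridge up: 35.4 mm high, 64 mm across. Point: midway along, 17.7 mm below the ridge; z up through the ridge, y along it. Grip its end faces from above (42 mm apart along y). Four lengths (42, 50, 58, 66), same section; three or four are there. Nested ones sit 7.1 mm above one another.
- angle50_mid (a point): Loose dark steel angle, 50 mm long; legs 45 mm wide outside, 5 mm thick, at 90 degrees. Starts as a roof, ridge up: 35.4 mm high, 64 mm across. Point: midway along, 17.7 mm below the ridge; z up through the ridge, y along it. Grip its end faces from above (50 mm apart along y). Four lengths (42, 50, 58, 66), same section; three or four are there. Nested ones sit 7.1 mm above one another.
- angle58_mid (a point): Loose dark steel angle, 58 mm long; legs 45 mm wide outside, 5 mm thick, at 90 degrees. Starts as a roof, ridge up: 35.4 mm high, 64 mm across. Point: midway along, 17.7 mm below the ridge; z up through the ridge, y along it. Grip its end faces from above (58 mm apart along y). Four lengths (42, 50, 58, 66), same section; three or four are there. Nested ones sit 7.1 mm above one another.
- angle66_mid (a point): Loose dark steel angle, 66 mm long; legs 45 mm wide outside, 5 mm thick, at 90 degrees. Starts as a roof, ridge up: 35.4 mm high, 64 mm across. Point: midway along, 17.7 mm below the ridge; z up through the ridge, y along it. Grip its end faces from above (66 mm apart along y). Four lengths (42, 50, 58, 66), same section; three or four are there. Nested ones sit 7.1 mm above one another.
- saddle_ridge (a point): Fixed white plastic drying saddle: a roof-shaped right-angled ridge, 34 mm long, on a 80 x 50 x 8 mm foot. This point is on the middle of its ridge line, 55 mm above the bench; y runs along the ridge, x across it, z up. An angle nested directly on it has its ridge 7.1 mm above this point.
- saddle: The same drying saddle; origin at the centre of its underside on the bench, same axes.
- basket_grip (a point): Loose empty wire basket, 76 (x) x 120 (y) x 50 mm high, 0.22 kg, with a rigid upright handle: a round 8 mm bar along y, its axis 125 mm above the underside, with a black grip 13 (x) x 44 (y) x 16 (z) mm in its middle. This point is the grip's centre, z up. The bare bar from 22 to 54 mm either side of it can rest on the hooks.
- basket: The same basket; origin at the centre of its underside.
- hook_seat (a point): Fixed pair of steel hooks, 36 mm either side of this point along y, pointing to -x. Point: midway, level with their tops, 200 mm above the bench. 8 mm rods, level from x = -35 to +37 mm; the ends turn up to 20 mm above this point at x = -47 mm; posts at x = +45 mm. A hung bar's axis is 4 mm above this point. The gap between the hooks is free for fingers.
- hooks: The same hook stand; origin on the bench straight below the hook_seat point, same axes; white foot 100 x 140 x 10 mm reaching from x = -5 to +95 mm.
- plate_mid (a point): Loose bare aluminium casting plate, 110 (x) x 80 (y) x 14 mm thick, 0.3 kg, lying flat on the bench. This point is its centre, half-way up (7 mm above the bench).
- fence: Fixed steel fence corner: two bars 12 mm wide, 18 mm high. Origin: inner corner, on the bench. One bar is at +x, its inner face running 130 mm along -y; the other at +y, running 160 mm along -x. When home the plate has its 80 mm side against the +x bar, its 110 mm side against the +y bar: its centre is at x = -55, y = -40 mm of this frame.
- jar: Bystander: amber glass jar, 56 mm diameter, 75 mm high; origin at its underside.
- slidebox: Bystander: black slide box 100 x 80 x 34 mm; origin at its underside.
- beaker: Bystander: white beaker, 64 mm diameter, 75 mm high; origin at its underside.
- angle42: The same 42 mm angle; origin midway along it, at the level of its leg edges.
- angle50: The same 50 mm angle; origin midway along it, at the level of its leg edges.
- angle58: The same 58 mm angle; origin midway along it, at the level of its leg edges.
- angle66: The same 66 mm angle; origin midway along it, at the level of its leg edges.
- plate: The same casting plate; origin at the centre of its underside.
There are look-alikes about, which are no part of the job. Leave any pink look-alike of the angle66 alone. What is shaped like the saddle but yellow is not meant.

How it is judged:
By the outcome, as a careful person would: the job done as asked, in the order asked, and still so for the second after the job is handed in, with the robot touching nothing.
Of angle42, angle50, angle58, angle66 only 3 to 4 are there at a start; the rules pass over those that are not, and their reading is None.
At some moment in a run one of plate may be knocked a few centimetres aside while the robot is not near it.
Once in a run the grip may slacken for a moment while it holds something.
It also fails if it takes over 210 s, if anything falls off the work surface, if the arm or the gripper's body presses on something with over 40 N, if the wrist force passes 120 N, or if a joint passes its speed limit or range.

## Working session

There is one attempt and no reset: what is moved stays moved. The work goes in short steps, Python scripts to look and compute and a tool call to move; the robot and the scene stay as the last step left them, time stands still between calls to the robot, and variables do not carry over. Pictures are saved under pics/ and viewed, about 12 in all and at most 16, crops included, and the job is handed in when it is done.

Besides the shell and the picture viewer there is one more tool, called as name(argument=value, ...), one argument or row to a line, values as JSON. jog_arm: Moves the arm, as the interface text tells. Its arguments: {"type":"object","properties":{"rows":{"type":"array"},"grip_force":{"type":"number"}},"required":["rows"]}

```bash
ls; mkdir -p pics
cat > h.py <<'E'
import numpy as np, cv2
from bench import r
def save(p,name,crop=None,s=1):
    im=p["image"][:,:,::-1]
    if crop: x,y,w,h=crop; im=im[y:y+h,x:x+w]
    if s!=1: im=cv2.resize(im,None,fx=s,fy=s,interpolation=cv2.INTER_CUBIC)
    cv2.imwrite("pics/"+name,im)
def ray(p,u,v,fish=False):
    K=p["intrinsics"]; a=(u-K[0,2])/K[0,0]; b=(v-K[1,2])/K[1,1]
    if fish:
        th=np.hypot(a,b); d=np.array([a/th*np.sin(th),b/th*np.sin(th),np.cos(th)]) if th>1e-9 else np.array([0,0,1.])
    else: d=np.array([a,b,1.])
    return p["R"].T@d, -p["R"].T@p["t"]
def atz(p,u,v,z,fish=False):
    d,o=ray(p,u,v,fish); return o+d*(z-o[2])/d[2]
def cloud(p):
    h,w=p["depth"].shape; u,v=np.meshgrid(np.arange(w),np.arange(h)); K=p["intrinsics"]; d=p["depth"]
    c=np.stack([(u-K[0,2])/K[0,0]*d,(v-K[1,2])/K[1,1]*d,d],-1)
    P=(c-p["t"])@p["R"]; P[d==0]=np.nan; return P
E
python3 - <<'E'
from h import *
np.set_printoptions(precision=1,suppress=True)
for c in("top","scene"):
    p=r.capture(c); save(p,c+"0.png",s=1.4)
    print(c,p["intrinsics"][0,0],-p["R"].T@p["t"],(p["depth"]>0).mean())
    P=cloud(p)
    for n in "angle42_mid angle50_mid angle58_mid angle66_mid saddle_ridge basket_grip hook_seat plate_mid fence jar slidebox beaker".split():
        for d in r.tip_of(n,p)[:3]:
            u,v=d["xy"]; print(n,round(d["p"],2),np.array(d["xy"]),P[int(np.clip(v,0,419)),int(np.clip(u,0,559))])
s=r.observe(); print(s, r.grip_depth)
E
```

```text
pics
top 406.6172815338062 [ 457.4   40.8 1198.7] 0.9960756802721088
angle42_mid 0.9 [149.3 216.3] [570.9 400.8  32.6]
angle50_mid 0.67 [205.7 221.7] [554.  241.7  29.1]
angle58_mid 0.91 [158.4 258. ] [450.8 374.9  29.4]
angle66_mid 0.93 [141.4 313.4] [297.2 423.2  22.1]
angle66_mid 0.83 [191.3 306. ] [314.  282.   25.4]
angle66_mid 0.64 [213.2 263.5] [433.5 219.8  24.6]
saddle_ridge 0.82 [257.6 259.8] [442.7  92.9  48.2]
saddle_ridge 0.62 [302.4 274.1] [398.7 -32.3  55. ]
saddle_ridge 0.28 [159.7 258.4] [450.7 373.1  26. ]
basket_grip 0.88 [321.7 217. ] [562.3 -96.3  -1.8]
basket_grip 0.68 [315.5 223.2] [535.6 -65.5 124.2]
basket_grip 0.5 [161.2 259.5] [447.8 366.1  30.6]
hook_seat 0.82 [261.1 189.9] [647.8  80.2   7.3]
hook_seat 0.48 [261.1 258.7] [445.2  81.8  44. ]
plate_mid 0.7 [387.7 234. ] [ 507.7 -287.8   10. ]
plate_mid 0.21 [259.4 257.9] [448.1  87.4  42.4]
fence 0.94 [356.1 201.2] [ 605.9 -198.3   18.3]
fence 0.27 [258.3 187.5] [653.9  89.    7.6]
jar 0.79 [328.9 144.7] [ 763.1 -113.6   72.8]
slidebox 0.96 [402.9 171.9] [ 690.2 -333.6   32.9]
beaker 0.71 [208.2 162.5] [733
[... 895 characters left out ...]
plate_mid 0.54 [416.8 265.5] [nan nan nan]
fence 0.73 [205.1 212.5] [ 610.5 -203.9   14.8]
jar 0.69 [187.  271.6] [797.6 -99.   16.9]
jar 0.69 [250.9 188.5] [549.3 -82.6 122.8]
jar 0.3 [419.6 267.8] [454.8 376.2  18.7]
slidebox 0.6 [151.2 211.7] [ 706.1 -316.2   34. ]
beaker 0.78 [311.4 320.3] [754.9 248.   42.4]
{'clock': 1.3, 'q': array([ 1.3,  0.1, -0. ,  1.4,  0. ,  1.6]), 'qvel': array([-0.,  0.,  0., -0., -0., -0.]), 'effort': array([  0. , -43.6,  35.3,   0. ,   0. ,   0. ]), 'ee_pos': array([144.5, 504.7, 231.3]), 'tool_rot': array([-0. ,  0.1,  1. ,  0. ]), 'ft_force': array([-0.2,  0.6,  1. ]), 'torque': array([-0.,  0.,  0.]), 'gripper_width': 85.26653605455287} 18.700000000000003
```

View pics/top0.png

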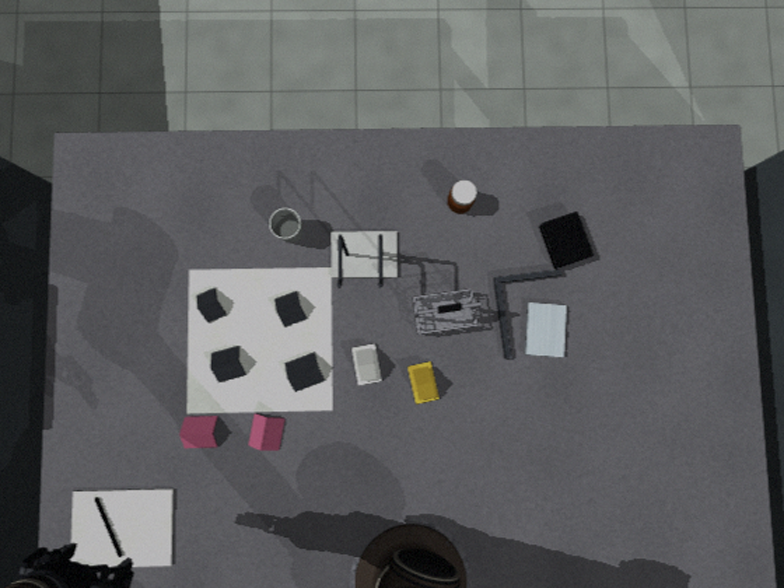

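View pics/scene0.png

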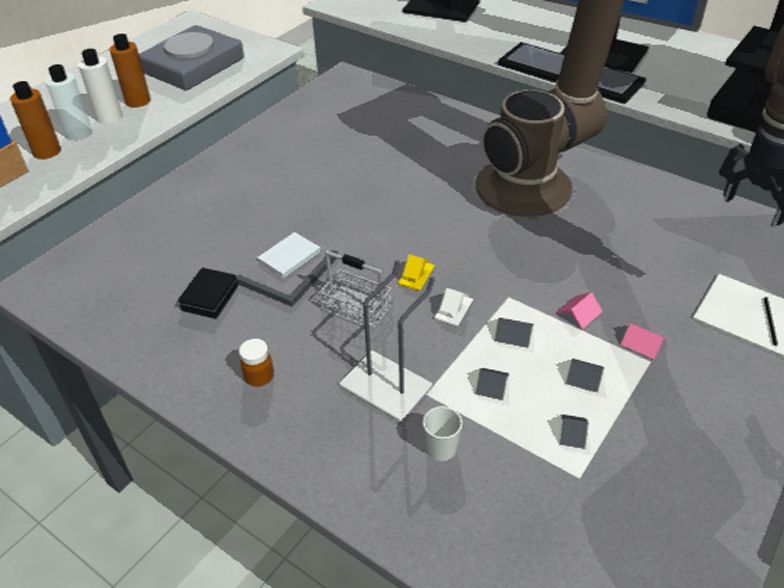

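The top view (pixels at 1.4x) shows four dark angles on the mat at (211,305), (291,308), (228,364) and (305,371), with two pink look-alikes at (200,432) and (267,432). The white saddle is at (366,364) and the yellow one at (423,382). The hook foot is at (365,254), the basket at (450,312), the fence corner at (498,282) and the plate at (547,330). The scene view agrees. Next I'll fit poses to the depth clouds.

```bash
cat > fit.py <<'E'
from h import *
from scipy.optimize import least_squares
def roof(P,c,th0,zr,R=45,zlo=8,zhi=60,fixz=True):
    Q=P.reshape(-1,3); Q=Q[np.isfinite(Q).all(1)]
    Q=Q[(np.hypot(Q[:,0]-c[0],Q[:,1]-c[1])<R)&(Q[:,2]>zlo)&(Q[:,2]<zhi)]
    best=None
    for t in np.arange(0,np.pi,np.pi/6):
        f=lambda a:(Q[:,2]-(a[3]-np.abs(-(Q[:,0]-a[0])*np.sin(a[2])+(Q[:,1]-a[1])*np.cos(a[2])))) 
        s=least_squares(f,[Q[:,0].mean(),Q[:,1].mean(),t,zr],loss="soft_l1",f_scale=2)
        if best is None or s.cost<best.cost: best=s
    a=best.x; d=np.array([np.cos(a[2]),np.sin(a[2])]); n=np.array([-d[1],d[0]])
    g=np.abs(best.fun if False else f(a))<5; Q=Q[g]
    off=(a[:2]@n); al=Q[:,:2]@d; ac=Q[:,:2]@n
    lo,hi=np.percentile(al,[1,99]); m=(lo+hi)/2
    xy=d*m+n*off
    return dict(xy=xy.round(1),th=round(np.degrees(a[2])%180,1),zr=round(a[3],1),L=round(hi-lo,1),W=np.percentile(ac-off,[1,99]).round(1),n=len(Q),rms=round(float(np.sqrt(np.mean(f(a)[g]**2))),1))
E
python3 - <<'E'
from fit import *
np.set_printoptions(precision=1,suppress=True)
for c in("top","scene"):
    p=r.capture(c); P=cloud(p); print(c)
    Pd=P.copy(); Pd[p["image"].max(-1)>75]=np.nan   # dark only
    for c0 in((571,401),(560,245),(450,370),(435,219)): print(roof(Pd,c0,0,35,R=48))
    print("saddle",roof(P,(440,84),0,55,R=40,zlo=15,zhi=65))
    Q=P.reshape(-1,3);Q=Q[np.isfinite(Q).all(1)]
    def box(n,c0,R,zl,zh):
        S=Q[(np.hypot(Q[:,0]-c0[0],Q[:,1]-c0[1])<R)&(Q[:,2]>zl)&(Q[:,2]<zh)]
        if len(S)>5: print(n,len(S),cv2.minAreaRect(S[:,:2].astype(np.float32)),np.median(S[:,2]))
    box("grip",(540,-70),80,110,140)
    box("plate",(505,-285),75,8,30)
    box("hookrods",(640,80),90,185,206)
    box("hookfoot",(650,80),90,6,14)
    S=Q[(np.hypot(Q[:,0]-590,Q[:,1]+215)<200)&(Q[:,2]>13)&(Q[:,2]<22)&(Q[:,1]<-150)&(Q[:,1]>-345)]
    S=S[~((S[:,0]<600)&(S[:,1]<-225))]
    print("fence n",len(S))
    A=S[S[:,0]<575]; B=S[S[:,1]<-225]
    for T in(A,B):
        print(cv2.minAreaRect(T[:,:2].astype(np.float32)))
E
```

```text
topTraceback (most recent call last):
  File "<stdin>", line 6, in <module>
  File "fit.py", line 16, in roof
    return dict(xy=xy.round(1),th=round(np.degrees(a[2])%180,1),zr=round(a[3],1),L=round(hi-lo,1),W=np.percentile(ac-off,[1,99]).round(1),n=len(Q),rms=round(float(np.sqrt(np.mean(f(a)[g]**2))),1))
                                                                                                                                                                                   ~~~~^^^
IndexError: boolean index did not match indexed array along axis 0; size of axis is 249 but size of corresponding boolean axis is 264
```

```bash
sed -i 's/    g=np.abs(best.fun if False else f(a))<5; Q=Q\[g\]/    e=f(a); g=np.abs(e)<5; Q=Q[g]/; s/f(a)\[g\]\*\*2/e[g]**2/' fit.py
cat > m.py <<'E'
from fit import *
np.set_printoptions(precision=1,suppress=True)
for c in("top","scene"):
    p=r.capture(c); P=cloud(p); print(c)
    Pd=P.copy(); Pd[p["image"].max(-1)>75]=np.nan   # dark only
    for c0 in((571,401),(560,245),(450,370),(435,219)): print(roof(Pd,c0,0,35,R=48))
    print("saddle",roof(P,(440,84),0,55,R=40,zlo=15,zhi=65))
    Q=P.reshape(-1,3);Q=Q[np.isfinite(Q).all(1)]
    def box(n,c0,R,zl,zh):
        S=Q[(np.hypot(Q[:,0]-c0[0],Q[:,1]-c0[1])<R)&(Q[:,2]>zl)&(Q[:,2]<zh)]
        if len(S)>5: print(n,len(S),np.array(sum([list(np.atleast_1d(q)) for q in cv2.minAreaRect(S[:,:2].astype(np.float32))],[])),np.median(S[:,2]))
    box("grip",(540,-70),80,110,140)
    box("plate",(505,-285),75,8,30)
    box("hookrods",(640,80),90,185,206)
    box("hookfoot",(650,80),90,6,14)
    S=Q[(Q[:,2]>13)&(Q[:,2]<22)]
    A=S[(abs(S[:,1]+205)<25)&(S[:,0]>450)&(S[:,0]<575)]; B=S[(abs(S[:,0]-612)<25)&(S[:,1]<-225)&(S[:,1]>-320)]
    for T in(A,B):
        print("bar",np.array(sum([list(np.atleast_1d(q)) for q in cv2.minAreaRect(T[:,:2].astype(np.float32))],[])))
E
python3 m.py
```

```text
top
{'xy': array([569.8, 403.9]), 'th': np.float64(112.9), 'zr': np.float64(33.9), 'L': np.float64(40.7), 'W': array([-27.7,  25.4]), 'n': 248, 'rms': 2.0}
{'xy': array([558.4, 239.3]), 'th': np.float64(109.0), 'zr': np.float64(34.0), 'L': np.float64(47.8), 'W': array([-25.2,  28.4]), 'n': 288, 'rms': 2.0}
{'xy': array([446.3, 366.9]), 'th': np.float64(104.6), 'zr': np.float64(34.2), 'L': np.float64(56.6), 'W': array([-26. ,  25.8]), 'n': 347, 'rms': 2.0}
{'xy': array([426.4, 209.7]), 'th': np.float64(109.3), 'zr': np.float64(34.0), 'L': np.float64(63.2), 'W': array([-26.8,  26.6]), 'n': 388, 'rms': 2.1}
saddle {'xy': array([439.4,  80.5]), 'th': np.float64(99.8), 'zr': np.float64(53.7), 'L': np.float64(33.0), 'W': array([-31.1,  31.1]), 'n': 263, 'rms': 1.8}
grip 173 [544.  -81.7  12.8 123.8   6.9] 129.0587188276328
plate 1037 [ 506.3 -273.8  126.3  110.    84.9] 13.057111139136374
hookrods 199 [631.9  82.8  78.   86.1  89. ] 198.1731006166368
hookfoot 1163 [670.4  73.8 159.9  99.2  89. ] 9.071733685052592
bar [ 512.1 -207.2  124.3   13.     6.3]
bar [ 619.  -272.2   12.1   95.     
[... 333 characters left out ...]
68.2]), 'th': np.float64(104.8), 'zr': np.float64(36.6), 'L': np.float64(36.7), 'W': array([ 1.9, 19.6]), 'n': 8, 'rms': 0.2}fit.py:9: RuntimeWarning: Mean of empty slice.
  s=least_squares(f,[Q[:,0].mean(),Q[:,1].mean(),t,zr],loss="soft_l1",f_scale=2)
  ret = ret.dtype.type(ret / rcount)
Traceback (most recent call last):
  File "m.py", line 6, in <module>
    for c0 in((571,401),(560,245),(450,370),(435,219)): print(roof(Pd,c0,0,35,R=48))
                                                              ~~~~^^^^^^^^^^^^^^^^^
  File "fit.py", line 9, in roof
    s=least_squares(f,[Q[:,0].mean(),Q[:,1].mean(),t,zr],loss="soft_l1",f_scale=2)
ValueError: Initial guess is outside of provided bounds
```

```bash
cat > plan.py <<'E'
import sys,numpy as np
from scipy.spatial.transform import Rotation as Rn
from bench import r
def st():
    s=r.observe(); q=s["tool_rot"]; R=Rn.from_quat([q[1],q[2],q[3],q[0]]).as_matrix(); return s,R
def plan(p,yaw):
    """TCP target, yaw (deg) of tool y in world. Turn rz first, then shift in the turned frame"""
    s,R=st(); y0=np.degrees(np.arctan2(R[1,1],R[0,1])); d=(yaw-y0+90)%180-90
    rz=-np.radians(d); R2=R@Rn.from_rotvec([0,0,rz]).as_matrix()
    v=np.array(p)-s["ee_pos"]; t=R2.T@v
    print("t=%.1f tcp %s yaw %.1f tilt %.3f w %.1f F %s"%(s["clock"],s["ee_pos"].round(1),y0,np.hypot(R[0,2],R[1,2]),s["gripper_width"],s["ft_force"].round(1)))
    print("  -> rz %.3f  then tool shift"%rz,t.round(1),"q6",s["q"][5].round(2))
if __name__=="__main__":
    a=[float(x) for x in sys.argv[1:]]
    for i in range(0,len(a),4): plan(a[i:i+3],a[i+3])
E
sed -i '/^for c in/s/("top","scene")/("top",)/' m.py
python3 plan.py 569.8 403.9 120 112.9
python3 - <<'E'
from fit import *
np.set_printoptions(precision=1,suppress=True)
p=r.capture("top");P=cloud(p);br=p["image"].min(-1)
Q=P.reshape(-1,3);b=br.reshape(-1);k=np.isfinite(Q).all(1);Q=Q[k];b=b[k];c=p["image"].reshape(-1,3)[k]
def rect(S): 
    (x,y),(w,h),a=cv2.minAreaRect(S[:,:2].astype(np.float32)); print(len(S),np.array([x,y,w,h,a]),np.median(S[:,2]), c.dtype)
m=(np.hypot(Q[:,0]-505,Q[:,1]+288)<80)&(Q[:,2]>8)&(Q[:,2]<17)&(b>110); rect(Q[m])
m=(np.hypot(Q[:,0]-665,Q[:,1]-80)<100)&(Q[:,2]>5)&(Q[:,2]<14)&(b>110); rect(Q[m])
for lo,hi in((30,80),(80,130)):
    m=(np.hypot(Q[:,0]-640,Q[:,1]-80)<75)&(Q[:,2]>192)&(Q[:,2]<226)&(Q[:,1]>lo)&(Q[:,1]<hi); rect(Q[m])
E
```

```text
t=1.4 tcp [144.4 504.7 231.3] yaw 74.0 tilt 0.000 w 85.6 F [ 0.  -0.1 -0.1]
  -> rz -0.678  then tool shift [-352.6 -258.4  111.3] q6 1.57
945 [ 504.3 -295.7   80.2  109.4   84.7] 12.868239324420218 uint8
1155 [671.8  82.9 136.8  97.3  89. ] 9.070712552762446 uint8
111 [625.1  46.4   5.1  96.8  89.1] 198.29876927256197 uint8
114 [623.9 119.4  96.2   8.2   0.4] 198.74650273087673 uint8
```

jog_arm(
  rows=[
    [[0,0,5,0,0,-0.097,1],[0,0,5,0,0,-0.097,1],[0,0,5,0,0,-0.097,1],[0,0,5,0,0,-0.097,1],[0,0,5,0,0,-0.097,1],[0,0,5,0,0,-0.097,1],[0,0,5,0,0,-0.096,1]],
  ],
  grip_force=60,
)

```text
clock: 2.08
ee_pos: [144.5, 504.7, 196.0]
tool_rot: [0.0, -0.201, 0.98, 0.0]
ft_force: [0.4, 0.3, -0.8]
gripper_width: 85.5
```

jog_arm(
  rows=[
    [[-25,-18.5,4,0,0,0,1],[-25,-18.5,4,0,0,0,1],[-25,-18.5,4,0,0,0,1],[-25,-18.5,4,0,0,0,1],[-25,-18.5,4,0,0,0,1],[-25,-18.5,4,0,0,0,1],[-25,-18.5,4,0,0,0,1]],
  ],
)

```text
clock: 2.67
ee_pos: [357.5, 452.9, 168.1]
tool_rot: [0.0, -0.198, 0.98, 0.0]
ft_force: [-0.3, -0.2, -0.8]
gripper_width: 85.2
```

jog_arm(
  rows=[
    [[-25,-18.5,5,0,0,0,1],[-25,-18.5,5,0,0,0,1],[-25,-18.5,5,0,0,0,1],[-25,-18.5,5,0,0,0,1],[-25,-18.5,5,0,0,0,1],[-25,-18.5,5,0,0,0,1],[-25,-18.5,5,0,0,0,1],[0,0,0,0,0,0,1]],
  ],
)

```text
clock: 3.33
ee_pos: [571.9, 399.8, 130.7]
tool_rot: [-0.0, -0.196, 0.981, -0.001]
ft_force: [-1.1, -0.6, -0.7]
gripper_width: 85.3
```

```bash
python3 - <<'E'
from h import *
np.set_printoptions(precision=1,suppress=True)
p=r.capture("wrist"); save(p,"w1.png",s=1.4); print(p["intrinsics"],-p["R"].T@p["t"])
for n,z in(("angle42_mid",17.7),("angle50_mid",17.7),("angle58_mid",17.7)):
    for d in r.tip_of(n,p)[:2]: print(n,d["p"],d["xy"],atz(p,*d["xy"],z,True))
E
python3 plan.py 569.8 403.9 3 112.9
```

```text
[[325.2   0.  282.7]
 [  0.  325.2 207.1]
 [  0.    0.    1. ]] [496.1 368.7 273.7]
angle42_mid 0.8 [295.5, 199.9] [566.1 408.5  17.7]
angle50_mid 0.59 [117.7, 118.7] [556.8 241.3  17.7]
angle58_mid 0.95 [309.2, 42.0] [444.6 368.5  17.7]
t=3.5 tcp [567.  402.2 133.2] yaw 112.9 tilt 0.001 w 85.2 F [ 0.2 -0.5 -0.6]
  -> rz -0.000  then tool shift [ -3.3   0.5 130.2] q6 0.22
```

View pics/w1.png

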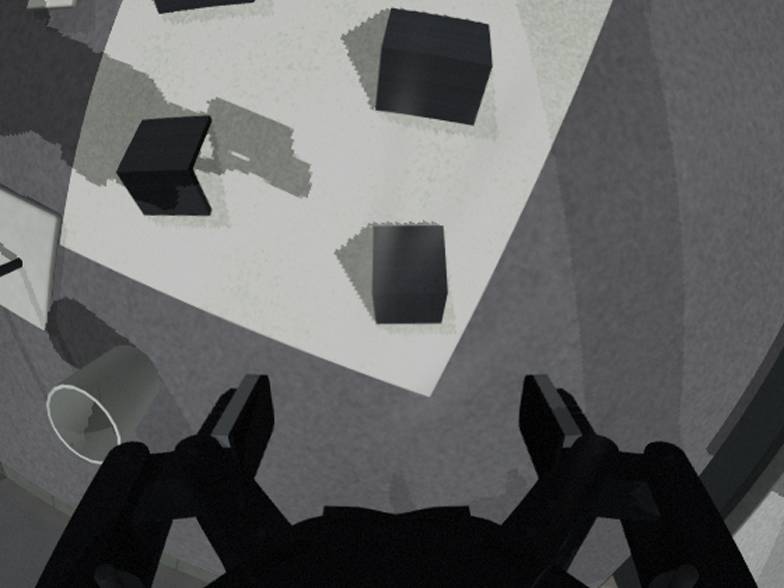

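The wrist picture shows the 42 mm angle at (410,272), lined up with the jaws, and agrees with the top fit to a few mm. I'll descend and grip.

jog_arm(
  rows=[
    [[-3.3,0.5,10,0,0,0,1],[0,0,20,0,0,0,1],[0,0,20,0,0,0,1],[0,0,20,0,0,0,1],[0,0,20,0,0,0,1],[0,0,20,0,0,0,1],[0,0,12,0,0,0,1],[0,0,8,0,0,0,1],[0,0,0,0,0,0,1],[0,0,0,0,0,0,1]],
  ],
)

```text
clock: 4.37
ee_pos: [570.3, 404.2, 3.7]
tool_rot: [0.0, -0.199, 0.98, 0.0]
ft_force: [-0.3, -0.2, -0.2]
gripper_width: 85.5
```

jog_arm(
  rows=[
    [[0,0,0,0,0,0,-1],[0,0,0,0,0,0,-1],[0,0,0,0,0,0,-1],[0,0,0,0,0,0,-1],[0,0,0,0,0,0,-1],[0,0,0,0,0,0,-1],[0,0,0,0,0,0,-1],[0,0,0,0,0,0,-1]],
  ],
)

```text
clock: 5.03
ee_pos: [571.1, 404.1, 4.5]
tool_rot: [0.001, -0.198, 0.98, 0.0]
ft_force: [-0.5, -0.4, 5.4]
gripper_width: 41.1
```

```bash
python3 plan.py 569.8 403.9 3 112.9 439.4 80.5 110 99.8
```

```text
t=5.0 tcp [571.1 404.1   4.5] yaw 112.9 tilt 0.002 w 41.1 F [-0.5 -0.4  5.4]
  -> rz -0.001  then tool shift [1.3 0.3 1.5] q6 0.22
t=5.0 tcp [571.1 404.1   4.5] yaw 112.9 tilt 0.002 w 41.1 F [-0.5 -0.4  5.4]
  -> rz 0.228  then tool shift [ 184.7 -296.4 -106. ] q6 0.22
```

jog_arm(
  rows=[
    [[0,0,-10,0,0,0,-1],[0,0,-19,0,0,0.046,-1],[0,0,-19,0,0,0.046,-1],[0,0,-19,0,0,0.046,-1],[0,0,-19,0,0,0.045,-1],[0,0,-19,0,0,0.045,-1]],
  ],
)

```text
clock: 5.53
ee_pos: [570.2, 403.6, 109.3]
tool_rot: [-0.0, -0.084, 0.996, -0.0]
ft_force: [0.4, -0.5, -0.8]
gripper_width: 40.9
```

jog_arm(
  rows=[
    [[10,-16,0,0,0,0,-1],[14,-23,0,0,0,0,-1],[14,-23,0,0,0,0,-1],[14,-23,0,0,0,0,-1],[14,-23,0,0,0,0,-1],[14,-23,0,0,0,0,-1],[14,-23,0,0,0,0,-1]],
  ],
)

```text
clock: 6.12
ee_pos: [503.2, 234.9, 108.5]
tool_rot: [-0.0, -0.086, 0.996, -0.0]
ft_force: [0.6, -1.0, -1.4]
gripper_width: 40.8
```

jog_arm(
  rows=[
    [[14,-23,0,0,0,0,-1],[14,-23,0,0,0,0,-1],[14,-23,0,0,0,0,-1],[14,-23,0,0,0,0,-1],[14,-23,0,0,0,0,-1],[14,-23,0,0,0,0,-1],[6,-6,0,0,0,0,-1],[0,0,0,0,0,0,-1],[0,0,0,0,0,0,-1]],
  ],
)

```text
clock: 6.87
ee_pos: [440.2, 79.0, 108.7]
tool_rot: [0.0, -0.085, 0.996, 0.0]
ft_force: [-0.3, -0.6, -0.8]
gripper_width: 40.8
```

```bash
python3 - <<'E'
from h import *
p=r.capture("wrist"); save(p,"w2.png",s=1.4)
for n,z in(("saddle_ridge",55),("angle42_mid",90)):
    for d in r.tip_of(n,p)[:2]: print(n,d["p"],d["xy"],atz(p,*d["xy"],z,True))
E
python3 plan.py 440.6 80.7 31 99.8
```

```text
saddle_ridge 0.76 [125.3, 139.1] [395.89048687 -32.94430999  55.        ]
angle42_mid 0.87 [282.7, 278.8] [456.04615641  81.80648329  90.        ]
t=7.0 tcp [440.5  79.8 108.4] yaw 99.9 tilt 0.001 w 40.6 F [ 0.4  0.3 -1.4]
  -> rz 0.001  then tool shift [-0.2  0.9 77.4] q6 0.01
```

View pics/w2.png

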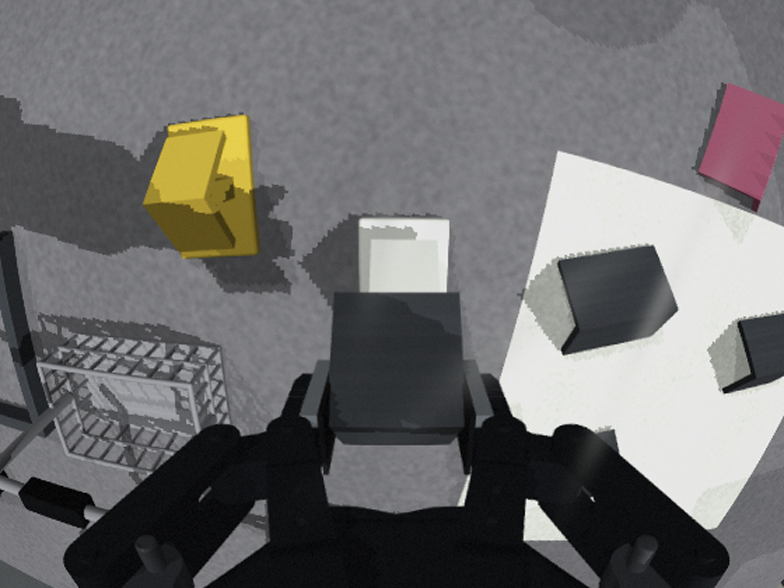

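The held angle is at (397,365), about 3 mm left of the saddle (foot centred at column 404), so I'll shift a little in +y and seat it.

jog_arm(
  rows=[
    [[-0.2,2.4,10,0,0,0,-1],[0,0,15,0,0,0,-1],[0,0,15,0,0,0,-1],[0,0,15,0,0,0,-1],[0,0,10,0,0,0,-1],[0,0,6,0,0,0,-1],[0,0,4,0,0,0,-1],[0,0,2,0,0,0,-1],[0,0,0,0,0,0,-1],[0,0,0,0,0,0,-1]],
  ],
)

```text
clock: 7.85
ee_pos: [440.2, 81.4, 31.8]
tool_rot: [0.0, -0.086, 0.996, 0.0]
ft_force: [0.3, 0.9, -1.0]
gripper_width: 40.8
```

```bash
python3 plan.py 440.6 82.2 31 99.8
```

```text
t=7.8 tcp [440.2  81.4  31.8] yaw 99.8 tilt 0.001 w 40.8 F [ 0.3  0.9 -1. ]
  -> rz 0.000  then tool shift [-0.5  0.7  0.8] q6 0.01
```

jog_arm(
  rows=[
    [[0,0,1,0,0,0,-1],[0,0,0.5,0,0,0,-1],[0,0,0,0,0,0,-1]],
  ],
)

```text
clock: 8.1
ee_pos: [440.3, 81.4, 31.4]
tool_rot: [0.001, -0.085, 0.996, 0.0]
ft_force: [-4.4, -0.2, 11.9]
gripper_width: 40.9
```

jog_arm(
  rows=[
    [[0,0,0,0,0,0,0.1],[0,0,0,0,0,0,0.2],[0,0,0,0,0,0,0.5],[0,0,-4,0,0,0,0.9],[0,0,-22,0,0,0,1],[0,0,-22,0,0,0,1],[0,0,-22,0,0,0,1],[0,0,-22,0,0,0,1]],
  ],
)

```text
clock: 8.77
ee_pos: [439.5, 81.2, 122.9]
tool_rot: [-0.0, -0.085, 0.996, -0.0]
ft_force: [0.6, 0.7, -0.6]
gripper_width: 85.5
```

```bash
cat > chk.py <<'E'
from fit import *
p=r.capture("top"); P=cloud(p); P[p["image"].max(-1)>90]=np.nan
print(roof(P,(440,81),0,62,R=55,zlo=22,zhi=100))
E
python3 chk.py; python3 plan.py 558.4 239.3 3 109.0
```

```text
t=8.8 tcp [441.7  81.6 127.2] yaw 99.8 tilt 0.006 w 85.5 F [1.  0.6 2.7]
  -> rz -0.160  then tool shift [-161.   111.2  125. ] q6 0.01fit.py:9: RuntimeWarning: Mean of empty slice.
  s=least_squares(f,[Q[:,0].mean(),Q[:,1].mean(),t,zr],loss="soft_l1",f_scale=2)
  ret = ret.dtype.type(ret / rcount)
Traceback (most recent call last):
  File "chk.py", line 3, in <module>
    print(roof(P,(440,81),0,62,R=55,zlo=22,zhi=100))
          ~~~~^^^^^^^^^^^^^^^^^^^^^^^^^^^^^^^^^^^^^
  File "fit.py", line 9, in roof
    s=least_squares(f,[Q[:,0].mean(),Q[:,1].mean(),t,zr],loss="soft_l1",f_scale=2)
ValueError: Initial guess is outside of provided bounds
```

jog_arm(
  rows=[
    [[0,0,0,0,0,-0.08,1],[0,0,0,0,0,-0.08,1],[-20,13.9,0,0,0,0,1],[-20,13.9,3,0,0,0,1],[-20,13.9,3,0,0,0,1],[-20,13.9,3,0,0,0,1],[-20,13.9,3,0,0,0,1],[-20,13.9,3,0,0,0,1],[-20,13.9,5,0,0,0,1],[-20,13.9,5,0,0,0,1]],
  ],
)

```text
clock: 9.65
ee_pos: [555.6, 239.5, 96.5]
tool_rot: [0.0, -0.165, 0.986, -0.0]
ft_force: [0.0, -0.6, 0.3]
gripper_width: 85.5
```

jog_arm(
  rows=[
    [[0,0,0,0,0,0,1],[0,0,0,0,0,0,1]],
  ],
)

```text
clock: 9.82
ee_pos: [554.8, 239.0, 95.7]
tool_rot: [-0.001, -0.165, 0.986, -0.0]
ft_force: [-1.3, -0.3, -0.7]
gripper_width: 85.4
```

```bash
python3 chk.py 2>&1 | tail -1; python3 plan.py 559.4 239.7 3 109.0
```

```text
{'xy': array([439.6,  79.8]), 'th': np.float64(99.7), 'zr': np.float64(60.7), 'L': np.float64(38.3), 'W': array([-30. ,  29.8]), 'n': 297, 'rms': 2.0}
t=9.9 tcp [554.4 238.4  96.2] yaw 109.0 tilt 0.002 w 85.6 F [-1.2  0.2 -0.9]
  -> rz 0.000  then tool shift [-5.3 -0.3 93.2] q6 0.07
```

jog_arm(
  rows=[
    [[-5.3,-0.3,8,0,0,0,1],[0,0,18,0,0,0,1],[0,0,18,0,0,0,1],[0,0,18,0,0,0,1],[0,0,15,0,0,0,1],[0,0,10,0,0,0,1],[0,0,5,0,0,0,1],[0,0,0,0,0,0,1]],
  ],
)

```text
clock: 10.53
ee_pos: [559.3, 239.2, 3.8]
tool_rot: [-0.001, -0.165, 0.986, -0.0]
ft_force: [0.1, -0.3, -0.5]
gripper_width: 85.6
```

jog_arm(
  rows=[
    [[0,0,0,0,0,0,-1],[0,0,0,0,0,0,-1],[0,0,0,0,0,0,-1],[0,0,0,0,0,0,-1],[0,0,0,0,0,0,-1],[0,0,0,0,0,0,-1],[0,0,0,0,0,0,-1],[0,0,0,0,0,0,-1]],
  ],
)

```text
clock: 11.2
ee_pos: [560.9, 240.2, 6.2]
tool_rot: [0.001, -0.165, 0.986, 0.0]
ft_force: [-0.6, -0.5, 6.7]
gripper_width: 49.0
```

```bash
python3 plan.py 559.4 239.7 3 109.0 440.3 81.4 110 99.8
```

```text
t=11.2 tcp [560.9 240.2   6.2] yaw 109.0 tilt 0.002 w 49.0 F [-0.6 -0.5  6.7]
  -> rz -0.001  then tool shift [1.5 0.  3.2] q6 0.07
t=11.2 tcp [560.9 240.2   6.2] yaw 109.0 tilt 0.002 w 49.0 F [-0.6 -0.5  6.7]
  -> rz 0.160  then tool shift [ 145.6 -135.9 -104.2] q6 0.07
```

jog_arm(
  rows=[
    [[0,0,-10,0,0,0,-1],[0,0,-19,0,0,0.04,-1],[0,0,-19,0,0,0.04,-1],[0,0,-19,0,0,0.04,-1],[0,0,-19,0,0,0.04,-1],[0,0,-18,0,0,0,-1]],
  ],
)

```text
clock: 11.7
ee_pos: [559.7, 239.9, 110.3]
tool_rot: [-0.0, -0.085, 0.996, 0.0]
ft_force: [-0.5, -0.9, -0.9]
gripper_width: 48.5
```

jog_arm(
  rows=[
    [[10,-9.4,0,0,0,0,-1],[18,-17,0,0,0,0,-1],[18,-17,0,0,0,0,-1],[18,-17,0,0,0,0,-1],[18,-17,0,0,0,0,-1],[18,-17,0,0,0,0,-1],[18,-17,0,0,0,0,-1],[18,-17,0,0,0,0,-1],[8.6,-7.5,0,0,0,0,-1],[0,0,0,0,0,0,-1]],
  ],
)

```text
clock: 12.53
ee_pos: [439.1, 80.0, 109.3]
tool_rot: [-0.0, -0.085, 0.996, -0.0]
ft_force: [-0.1, 0.8, -0.9]
gripper_width: 49.0
```

jog_arm(
  rows=[
    [[0,0,0,0,0,0,-1],[0,0,0,0,0,0,-1]],
  ],
)

```text
clock: 12.7
ee_pos: [441.5, 81.9, 109.2]
tool_rot: [0.001, -0.086, 0.996, 0.0]
ft_force: [0.1, -0.1, -1.2]
gripper_width: 48.8
```

```bash
python3 plan.py 441.3 81.6 39.5 99.8
```

```text
t=12.7 tcp [441.5  81.9 109.2] yaw 99.8 tilt 0.001 w 48.8 F [ 0.1 -0.1 -1.2]
  -> rz 0.000  then tool shift [ 0.3 -0.3 69.7] q6 0.01
```

jog_arm(
  rows=[
    [[0.3,-0.3,10,0,0,0,-1],[0,0,15,0,0,0,-1],[0,0,15,0,0,0,-1],[0,0,13,0,0,0,-1],[0,0,8,0,0,0,-1],[0,0,4,0,0,0,-1],[0,0,2,0,0,0,-1],[0,0,1,0,0,0,-1],[0,0,0,0,0,0,-1],[0,0,0,0,0,0,-1]],
  ],
)

```text
clock: 13.53
ee_pos: [440.8, 81.1, 41.3]
tool_rot: [0.0, -0.086, 0.996, 0.0]
ft_force: [0.1, 0.4, -1.3]
gripper_width: 48.6
```

```bash
python3 plan.py 441.3 81.6 39.5 99.8
```

```text
t=13.5 tcp [440.8  81.1  41.3] yaw 99.8 tilt 0.001 w 48.6 F [ 0.1  0.4 -1.3]
  -> rz 0.000  then tool shift [-0.6  0.4  1.8] q6 0.01
```

Lowering until there is contact, then releasing.

jog_arm(
  rows=[
    [[0,0,1,0,0,0,-1],[0,0,1,0,0,0,-1],[0,0,0,0,0,0,-1],[0,0,0,0,0,0,-1]],
  ],
)

```text
clock: 13.87
ee_pos: [441.5, 81.2, 40.2]
tool_rot: [0.001, -0.085, 0.996, 0.0]
ft_force: [-0.7, 0.7, 8.1]
gripper_width: 48.5
```

```bash
python3 plan.py 441.3 81.6 39.5 99.8
```

```text
t=13.9 tcp [441.5  81.2  40.2] yaw 99.8 tilt 0.003 w 48.5 F [-0.7  0.7  8.1]
  -> rz -0.000  then tool shift [0.1 0.4 0.7] q6 0.01
```

jog_arm(
  rows=[
    [[0,0,0,0,0,0,0.3],[0,0,0,0,0,0,0.4],[0,0,0,0,0,0,0.6],[0,0,-4,0,0,0,0.9],[0,0,-22,0,0,0,1],[0,0,-22,0,0,0,1],[0,0,-22,0,0,-0.042,1],[0,0,-15,0,0,-0.042,1]],
  ],
)

```text
clock: 14.53
ee_pos: [440.8, 81.1, 125.9]
tool_rot: [0.001, -0.128, 0.992, 0.0]
ft_force: [0.9, -0.2, 0.0]
gripper_width: 85.2
```

jog_arm(
  rows=[
    [[-6,21,0,0,0,0,1],[-6,21,0,0,0,0,1],[-6,21,0,0,0,0,1],[-6,21,0,0,0,0,1],[-6,21,0,0,0,0,1],[-6,21,0,0,0,0,1],[-6,21,0,0,0,0,1]],
  ],
)

```text
clock: 15.12
ee_pos: [443.7, 234.9, 123.9]
tool_rot: [-0.0, -0.127, 0.992, -0.0]
ft_force: [-0.8, -0.4, -0.0]
gripper_width: 85.2
```

jog_arm(
  rows=[
    [[-6,21,5,0,0,0,1],[-6,21,5,0,0,0,1],[-6,21,5,0,0,0,1],[-6,21,5,0,0,0,1],[-6,21,5,0,0,0,1],[-6,21,5,0,0,0,1],[0,0,0,0,0,0,1],[0,0,0,0,0,0,1],[0,0,0,0,0,0,1]],
  ],
)

```text
clock: 15.87
ee_pos: [446.7, 364.4, 93.7]
tool_rot: [-0.0, -0.127, 0.992, -0.0]
ft_force: [0.7, -0.2, -0.7]
gripper_width: 85.6
```

```bash
python3 chk.py 2>&1 | tail -1; python3 plan.py 447.5 367.6 3 104.6
```

```text
{'xy': array([439.9,  78.7]), 'th': np.float64(98.5), 'zr': np.float64(67.8), 'L': np.float64(49.1), 'W': array([-29.8,  31.4]), 'n': 392, 'rms': 2.0}
t=15.9 tcp [446.9 364.2  94. ] yaw 104.6 tilt 0.000 w 85.7 F [ 0.2 -0.1  0.2]
  -> rz -0.000  then tool shift [-1.4  3.2 91. ] q6 0.43
```

jog_arm(
  rows=[
    [[-1.4,3.2,8,0,0,0,1],[0,0,18,0,0,0,1],[0,0,18,0,0,0,1],[0,0,18,0,0,0,1],[0,0,15,0,0,0,1],[0,0,9,0,0,0,1],[0,0,4,0,0,0,1],[0,0,0,0,0,0,1]],
  ],
)

```text
clock: 16.58
ee_pos: [447.2, 367.6, 3.0]
tool_rot: [-0.001, -0.127, 0.992, -0.0]
ft_force: [-0.5, -0.6, 0.3]
gripper_width: 85.7
```

jog_arm(
  rows=[
    [[0,0,0,0,0,0,-1],[0,0,0,0,0,0,-1],[0,0,0,0,0,0,-1],[0,0,0,0,0,0,-1],[0,0,0,0,0,0,-1],[0,0,0,0,0,0,-1],[0,0,0,0,0,0,-1],[0,0,0,0,0,0,-1]],
  ],
)

```text
clock: 17.25
ee_pos: [448.3, 368.8, 5.2]
tool_rot: [0.001, -0.127, 0.992, 0.0]
ft_force: [0.7, -1.3, 7.2]
gripper_width: 56.7
```

```bash
python3 plan.py 446.3 366.9 3 104.6 440.5 81.5 115 99.8
```

```text
t=17.2 tcp [448.3 368.8   5.2] yaw 104.6 tilt 0.002 w 56.7 F [ 0.7 -1.3  7.2]
  -> rz 0.000  then tool shift [ 2.4 -1.3  2.2] q6 0.43
t=17.2 tcp [448.3 368.8   5.2] yaw 104.6 tilt 0.002 w 56.7 F [ 0.7 -1.3  7.2]
  -> rz 0.084  then tool shift [  56.3 -281.7 -110.1] q6 0.43
```

jog_arm(
  rows=[
    [[0,0,-10,0,0,0,-1],[0,0,-20,0,0,0.028,-1],[0,0,-20,0,0,0.028,-1],[0,0,-20,0,0,0.028,-1],[0,0,-20,0,0,0,-1],[0,0,-20,0,0,0,-1]],
  ],
)

```text
clock: 17.75
ee_pos: [447.2, 368.2, 115.3]
tool_rot: [-0.0, -0.086, 0.996, 0.0]
ft_force: [-0.5, -0.2, -1.7]
gripper_width: 56.4
```

jog_arm(
  rows=[
    [[2,-10,0,0,0,0,-1],[4,-21,0,0,0,0,-1],[4,-21,0,0,0,0,-1],[4,-21,0,0,0,0,-1],[4,-21,0,0,0,0,-1],[4,-21,0,0,0,0,-1],[4,-21,0,0,0,0,-1],[4,-21,0,0,0,0,-1]],
  ],
)

```text
clock: 18.42
ee_pos: [443.9, 206.9, 113.1]
tool_rot: [-0.001, -0.086, 0.996, -0.0]
ft_force: [0.5, 0.5, -2.1]
gripper_width: 56.8
```

jog_arm(
  rows=[
    [[4,-21,0,0,0,0,-1],[4,-21,0,0,0,0,-1],[4,-21,0,0,0,0,-1],[4,-21,0,0,0,0,-1],[4,-21,0,0,0,0,-1],[5.5,-19.7,0,0,0,0,-1],[0,0,0,0,0,0,-1],[0,0,0,0,0,0,-1],[0,0,0,0,0,0,-1]],
  ],
)

```text
clock: 19.17
ee_pos: [440.5, 81.3, 113.5]
tool_rot: [-0.0, -0.085, 0.996, 0.0]
ft_force: [-0.6, 0.2, -1.1]
gripper_width: 56.5
```

```bash
python3 plan.py 441.2 81.4 48 99.8
```

```text
t=19.2 tcp [440.5  81.3 113.5] yaw 99.8 tilt 0.000 w 56.5 F [-0.6  0.2 -1.1]
  -> rz -0.000  then tool shift [-0.7 -0.  65.5] q6 0.01
```

jog_arm(
  rows=[
    [[-0.7,0,10,0,0,0,-1],[0,0,15,0,0,0,-1],[0,0,15,0,0,0,-1],[0,0,12,0,0,0,-1],[0,0,7,0,0,0,-1],[0,0,4,0,0,0,-1],[0,0,2.5,0,0,0,-1],[0,0,0,0,0,0,-1],[0,0,0,0,0,0,-1]],
  ],
)

```text
clock: 19.92
ee_pos: [441.8, 81.6, 48.7]
tool_rot: [0.0, -0.086, 0.996, 0.0]
ft_force: [1.2, -0.4, -1.9]
gripper_width: 56.7
```

```bash
python3 plan.py 441.2 81.4 47 99.8
```

```text
t=19.9 tcp [441.8  81.6  48.7] yaw 99.8 tilt 0.001 w 56.7 F [ 1.2 -0.4 -1.9]
  -> rz 0.001  then tool shift [ 0.7 -0.1  1.7] q6 0.01
```

jog_arm(
  rows=[
    [[0,0,1,0,0,0,-1],[0,0,1,0,0,0,-1],[0,0,0,0,0,0,-1],[0,0,0,0,0,0,-1]],
  ],
)

```text
clock: 20.25
ee_pos: [441.7, 81.4, 46.6]
tool_rot: [0.0, -0.085, 0.996, 0.0]
ft_force: [-0.5, -0.2, 1.3]
gripper_width: 56.7
```

```bash
python3 plan.py 441.2 81.4 47 99.8
```

```text
t=20.2 tcp [441.7  81.4  46.6] yaw 99.8 tilt 0.001 w 56.7 F [-0.5 -0.2  1.3]
  -> rz 0.000  then tool shift [ 0.5  0.1 -0.4] q6 0.01
```

jog_arm(
  rows=[
    [[0,0,0.8,0,0,0,-1],[0,0,0,0,0,0,-1],[0,0,0,0,0,0,0.5],[0,0,0,0,0,0,0.6],[0,0,0,0,0,0,0.8],[0,0,-4,0,0,0,1],[0,0,-22,0,0,0,1],[0,0,-22,0,0,-0.055,1],[0,0,-22,0,0,-0.055,1],[0,0,-12,0,0,-0.056,1]],
  ],
)

```text
clock: 21.08
ee_pos: [442.3, 81.5, 130.0]
tool_rot: [0.001, -0.169, 0.986, 0.0]
ft_force: [0.1, 0.3, 0.1]
gripper_width: 85.3
```

jog_arm(
  rows=[
    [[-4.9,21,0,0,0,0,1],[-4.9,21,0,0,0,0,1],[-4.9,21,4,0,0,0,1],[-4.9,21,8,0,0,0,1],[-4.9,21,8,0,0,0,1],[-4.9,21,8,0,0,0,1],[0,0,0,0,0,0,1],[0,0,0,0,0,0,1],[0,0,0,0,0,0,1]],
  ],
)

```text
clock: 21.83
ee_pos: [427.5, 209.7, 99.7]
tool_rot: [-0.0, -0.168, 0.986, -0.0]
ft_force: [0.0, -0.6, 0.2]
gripper_width: 85.6
```

```bash
python3 chk.py 2>&1 | tail -1; python3 plan.py 427.6 210.4 3 109.3
```

```text
{'xy': array([439.7,  78.8]), 'th': np.float64(99.0), 'zr': np.float64(74.9), 'L': np.float64(56.8), 'W': array([-30.4,  31.1]), 'n': 457, 'rms': 1.9}
t=21.9 tcp [427.7 209.5  99.9] yaw 109.3 tilt 0.000 w 85.7 F [ 0.7 -0.  -0.5]
  -> rz -0.000  then tool shift [-0.2  0.9 96.9] q6 0.12
```

jog_arm(
  rows=[
    [[-0.2,0.9,8,0,0,0,1],[0,0,18,0,0,0,1],[0,0,18,0,0,0,1],[0,0,18,0,0,0,1],[0,0,18,0,0,0,1],[0,0,11,0,0,0,1],[0,0,5,0,0,0,1],[0,0,0,0,0,0,1]],
  ],
)

```text
clock: 22.55
ee_pos: [426.7, 209.9, 2.3]
tool_rot: [-0.001, -0.167, 0.986, -0.0]
ft_force: [-0.5, -1.4, 0.5]
gripper_width: 85.1
```

jog_arm(
  rows=[
    [[0,0,0,0,0,0,-1],[0,0,0,0,0,0,-1],[0,0,0,0,0,0,-1],[0,0,0,0,0,0,-1],[0,0,0,0,0,0,-1],[0,0,0,0,0,0,-1],[0,0,0,0,0,0,-1]],
  ],
)

```text
clock: 23.13
ee_pos: [428.4, 211.1, 4.7]
tool_rot: [0.001, -0.168, 0.986, -0.0]
ft_force: [-0.6, -1.5, 6.5]
gripper_width: 64.6
```

```bash
python3 plan.py 426.4 209.7 3 109.3 440.5 81.4 120 99.8
```

```text
t=23.1 tcp [428.4 211.1   4.7] yaw 109.3 tilt 0.002 w 64.6 F [-0.6 -1.5  6.5]
  -> rz 0.000  then tool shift [ 2.3 -0.6  1.7] q6 0.12
t=23.1 tcp [428.4 211.1   4.7] yaw 109.3 tilt 0.002 w 64.6 F [-0.6 -1.5  6.5]
  -> rz 0.166  then tool shift [   9.9 -129.8 -115.3] q6 0.12
```

Shift (9.2, -129.8), contact expected near TCP z = 54.

jog_arm(
  rows=[
    [[0,0,-10,0,0,0,-1],[0,0,-21,0,0,0.042,-1],[0,0,-21,0,0,0.042,-1],[0,0,-21,0,0,0.041,-1],[0,0,-21,0,0,0.041,-1],[0,0,-21,0,0,0,-1]],
  ],
)

```text
clock: 23.63
ee_pos: [427.1, 211.0, 120.1]
tool_rot: [0.0, -0.085, 0.996, 0.0]
ft_force: [0.3, 0.1, -1.7]
gripper_width: 64.5
```

jog_arm(
  rows=[
    [[1,-10,0,0,0,0,-1],[1.4,-20,0,0,0,0,-1],[1.4,-20,0,0,0,0,-1],[1.4,-20,0,0,0,0,-1],[1.4,-20,0,0,0,0,-1],[1.4,-20,0,0,0,0,-1],[1.2,-19.8,0,0,0,0,-1],[0,0,0,0,0,0,-1],[0,0,0,0,0,0,-1],[0,0,0,0,0,0,-1]],
  ],
)

```text
clock: 24.47
ee_pos: [440.2, 81.4, 118.1]
tool_rot: [-0.0, -0.085, 0.996, 0.0]
ft_force: [0.3, 0.3, -0.9]
gripper_width: 64.4
```

```bash
python3 plan.py 441.3 81.4 55.5 99.8
```

```text
t=24.5 tcp [440.2  81.4 118.1] yaw 99.8 tilt 0.001 w 64.4 F [ 0.3  0.3 -0.9]
  -> rz -0.000  then tool shift [-1.2 -0.2 62.6] q6 0.01
```

jog_arm(
  rows=[
    [[-0.8,0,10,0,0,0,-1],[0,0,15,0,0,0,-1],[0,0,15,0,0,0,-1],[0,0,11,0,0,0,-1],[0,0,6,0,0,0,-1],[0,0,4,0,0,0,-1],[0,0,2,0,0,0,-1],[0,0,0,0,0,0,-1],[0,0,0,0,0,0,-1]],
  ],
)

```text
clock: 25.22
ee_pos: [441.6, 81.8, 55.9]
tool_rot: [0.0, -0.086, 0.996, 0.0]
ft_force: [0.9, 0.1, -1.7]
gripper_width: 64.8
```

```bash
python3 plan.py 441.2 81.4 53.5 99.8
```

```text
t=25.2 tcp [441.6  81.8  55.9] yaw 99.8 tilt 0.001 w 64.8 F [ 0.9  0.1 -1.7]
  -> rz 0.000  then tool shift [ 0.5 -0.3  2.4] q6 0.01
```

jog_arm(
  rows=[
    [[0,0,1,0,0,0,-1],[0,0,1,0,0,0,-1],[0,0,0.5,0,0,0,-1],[0,0,0,0,0,0,-1],[0,0,0,0,0,0,-1]],
  ],
)

```text
clock: 25.63
ee_pos: [441.4, 81.5, 53.5]
tool_rot: [0.0, -0.085, 0.996, -0.0]
ft_force: [-2.0, -0.5, 4.0]
gripper_width: 64.6
```

```bash
python3 plan.py 441.2 81.4 53.5 99.8
```

```text
t=25.6 tcp [441.4  81.5  53.5] yaw 99.8 tilt 0.001 w 64.6 F [-2.  -0.5  4. ]
  -> rz -0.000  then tool shift [ 0.2 -0.1 -0. ] q6 0.01
```

jog_arm(
  rows=[
    [[0,0,0,0,0,0,0.7],[0,0,0,0,0,0,0.9],[0,0,0,0,0,0,1],[0,0,-4,0,0,0,1],[0,0,-22,0,0,0,1],[0,0,-22,0,0,0,1],[0,0,-22,0,0,0.1,1],[0,0,-22,0,0,0.1,1],[0,0,-22,0,0,0.1,1],[0,0,-22,0,0,0.1,1]],
  ],
)

```text
clock: 26.47
ee_pos: [441.2, 81.6, 190.4]
tool_rot: [0.0, 0.117, 0.993, 0.0]
ft_force: [-0.2, -0.1, 0.4]
gripper_width: 85.6
```

jog_arm(
  rows=[
    [[0,0,0,0,0,0.11,1],[0,0,0,0,0,0.11,1],[0,0,0,0,0,0.11,1],[0,0,0,0,0,0.11,1],[0,0,0,0,0,0.11,1],[0,0,0,0,0,0.11,1],[0,0,0,0,0,0.11,1],[0,0,0,0,0,0.11,1],[0,0,0,0,0,0.11,1],[0,0,0,0,0,0.11,1]],
  ],
)

```text
clock: 27.3
ee_pos: [441.3, 81.6, 189.2]
tool_rot: [0.0, 0.619, 0.786, 0.0]
ft_force: [-0.6, -0.9, 0.6]
gripper_width: 85.4
```

```bash
python3 plan.py 544 -81 200 6.9
python3 - <<'E'
from fit import *
np.set_printoptions(precision=1,suppress=True)
p=r.capture("wrist"); save(p,"w3.png",s=1.4)
for n,z in(("basket_grip",125),):
    for d in r.tip_of(n,p)[:2]: print(n,d["p"],d["xy"],atz(p,*d["xy"],z,True))
p=r.capture("top");P=cloud(p); Q=P.reshape(-1,3); im=p["image"].reshape(-1,3)
m=np.isfinite(Q).all(1)&(np.hypot(Q[:,0]-542,Q[:,1]+80)<45)&(Q[:,2]>115)&(Q[:,2]<145)
for k in (m, m&(im.max(1)<60)): print(cv2.minAreaRect(Q[k][:,:2].astype(np.float32)) if k.sum()>4 else k.sum())
E
```

```text
t=27.3 tcp [441.3  81.6 189.2] yaw 13.6 tilt 0.000 w 85.4 F [-0.6 -0.9  0.6]
  -> rz 0.116  then tool shift [-173.8   82.4  -10.8] q6 1.52
((543.7882080078125, -79.81132507324219), (12.730565071105957, 88.560546875), 7.066540241241455)
((543.7094116210938, -81.28176879882812), (12.187324523925781, 43.438316345214844), 6.655972480773926)
```

View pics/w3.png

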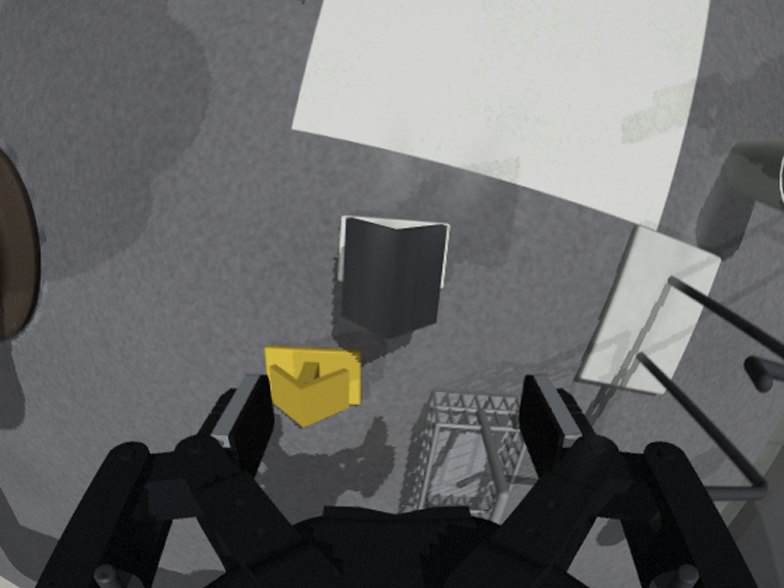

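The 66 mm angle sits on top of the stack at (392,275), straight over the white saddle. The basket is at (475,450) and the hooks are to the right, clear of the path.

jog_arm(
  rows=[
    [[0,0,-5,0,0,0.058,1],[0,0,-5,0,0,0.058,1],[-21.5,10.3,0,0,0,0,0.6],[-21.5,10.3,0,0,0,0,0.4],[-21.5,10.3,0,0,0,0,0.2],[-21.5,10.3,0,0,0,0,0.2],[-21.5,10.3,0,0,0,0,0.2],[-21.5,10.3,0,0,0,0,0.2],[-21.5,10.3,0,0,0,0,0.2],[-22,10.3,0,0,0,0,0.2]],
  ],
)

```text
clock: 28.28
ee_pos: [545.2, -80.3, 199.0]
tool_rot: [-0.0, 0.66, 0.751, 0.0]
ft_force: [0.5, 1.0, 0.3]
gripper_width: 51.1
```

jog_arm(
  rows=[
    [[0,0,0,0,0,0,0.2],[0,0,0,0,0,0,0.2],[0,0,0,0,0,0,0.2]],
  ],
)

```text
clock: 28.53
ee_pos: [544.3, -78.9, 198.8]
tool_rot: [-0.0, 0.661, 0.751, -0.0]
ft_force: [-0.3, 0.0, 0.1]
gripper_width: 51.2
```

```bash
python3 plan.py 544.2 -80 106 6.8
python3 - <<'E'
from fit import *
p=r.capture("top"); P=cloud(p); P[p["image"].max(-1)>90]=np.nan
print(roof(P,(440,81),0,62,R=55,zlo=22,zhi=100))
p=r.capture("wrist"); save(p,"w4.png",s=1.4)
E
```

```text
t=28.5 tcp [544.3 -78.9 198.8] yaw 7.3 tilt 0.001 w 51.2 F [-0.3  0.   0.1]
  -> rz 0.009  then tool shift [-1.1 -0.2 92.8] q6 1.3
{'xy': array([439.6,  79.1]), 'th': np.float64(99.4), 'zr': np.float64(81.9), 'L': np.float64(64.6), 'W': array([-30.8,  30.7]), 'n': 529, 'rms': 2.1}
```

View pics/w4.png

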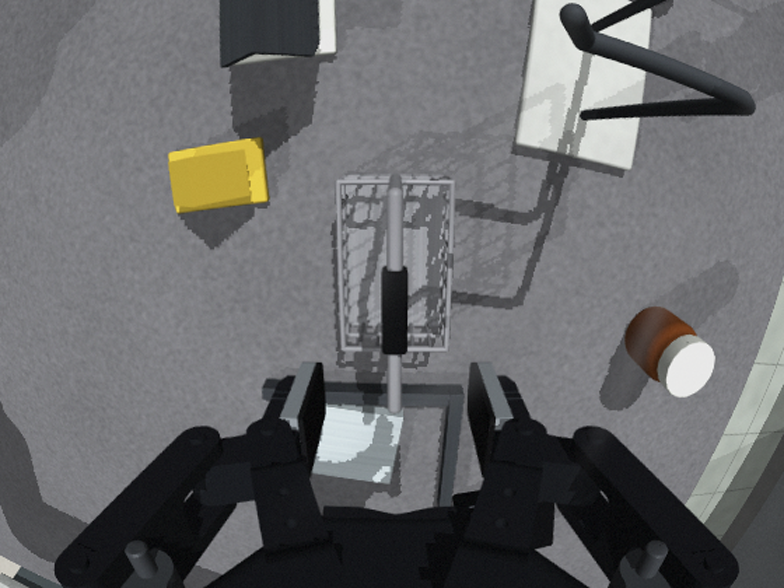

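The stack height is right (ridge reads 81.9, expected 83.4 less the camera's 1.4 bias). The grip at (395,310) is centred between the fingers, so I'll descend and grip it.

jog_arm(
  rows=[
    [[-1,0,10,0,0,0.009,0.2],[0,0,18,0,0,0,0.2],[0,0,18,0,0,0,0.2],[0,0,18,0,0,0,0.2],[0,0,15,0,0,0,0.2],[0,0,9,0,0,0,0.2],[0,0,4,0,0,0,0.2],[0,0,0,0,0,0,0.2],[0,0,0,0,0,0,-0.3],[0,0,0,0,0,0,-1]],
  ],
)

```text
clock: 29.47
ee_pos: [545.4, -80.2, 108.0]
tool_rot: [0.001, 0.664, 0.747, 0.0]
ft_force: [-0.4, 0.6, 0.4]
gripper_width: 28.0
```

jog_arm(
  rows=[
    [[0,0,0,0,0,0,-1],[0,0,0,0,0,0,-1],[0,0,0,0,0,0,-1],[0,0,0,0,0,0,-1],[0,0,0,0,0,0,-1],[0,0,0,0,0,0,-1]],
  ],
)

```text
clock: 29.97
ee_pos: [545.1, -80.3, 107.9]
tool_rot: [0.001, 0.665, 0.747, 0.0]
ft_force: [-2.4, 0.6, 6.2]
gripper_width: 11.8
```

```bash
python3 plan.py 544.2 -80 106 6.8 500 -80 220 -1 500 84 220 -1
```

```text
t=30.0 tcp [545.1 -80.3 107.9] yaw 6.7 tilt 0.001 w 11.8 F [-2.4  0.6  6.2]
  -> rz -0.002  then tool shift [ 0.4 -0.9  1.9] q6 1.31
t=30.0 tcp [545.1 -80.3 107.9] yaw 6.7 tilt 0.001 w 11.8 F [-2.4  0.6  6.2]
  -> rz 0.134  then tool shift [  -0.5  -45.  -112.2] q6 1.31
t=30.0 tcp [545.1 -80.3 107.9] yaw 6.7 tilt 0.001 w 11.8 F [-2.4  0.6  6.2]
  -> rz 0.134  then tool shift [ 163.4  -47.9 -112.2] q6 1.31
```

jog_arm(
  rows=[
    [[0,0,-10,0,0,0,-1],[0,0,-19,0,0,0.027,-1],[0,0,-19,0,0,0.027,-1],[0,0,-19,0,0,0.027,-1],[0,0,-19,0,0,0.027,-1],[0,0,-19,0,0,0.026,-1],[0,0,-11,0,0,0,-1]],
  ],
)

```text
clock: 30.55
ee_pos: [545.3, -80.2, 225.3]
tool_rot: [0.001, 0.713, 0.701, 0.001]
ft_force: [0.0, -0.2, -2.5]
gripper_width: 12.2
```

jog_arm(
  rows=[
    [[5,-12,0,0,0,0,-1],[18,-12,0,0,0,0,-1],[18,-12,0,0,0,0,-1],[18,-12,0,0,0,0,-1],[18,0,0,0,0,0,-1],[18,0,0,0,0,0,-1],[18,0,0,0,0,0,-1],[18,0,0,0,0,0,-1],[18,0,0,0,0,0,-1],[14.4,0,0,0,0,0,-1]],
  ],
)

```text
clock: 31.38
ee_pos: [499.4, 85.2, 222.8]
tool_rot: [-0.0, 0.713, 0.702, -0.0]
ft_force: [-0.8, -0.0, -2.7]
gripper_width: 11.7
```

jog_arm(
  rows=[
    [[0,0,0,0,0,0,-1],[0,0,0,0,0,0,-1],[0,0,0,0,0,0,-1]],
  ],
)

```text
clock: 31.63
ee_pos: [499.5, 83.7, 222.8]
tool_rot: [-0.0, 0.713, 0.701, -0.0]
ft_force: [-0.6, 0.4, -1.8]
gripper_width: 11.9
```

```bash
python3 plan.py 618.5 84.5 225 -1
python3 - <<'E'
from h import *
p=r.capture("scene"); save(p,"s2.png",(180,120,200,150),4); np.set_printoptions(precision=1,suppress=True)
K=p["intrinsics"]
p=r.capture("wrist"); save(p,"w5.png",s=1.4)
E
```

```text
t=31.6 tcp [499.5  83.7 222.8] yaw -0.9 tilt 0.001 w 11.9 F [-0.6  0.4 -1.8]
  -> rz 0.001  then tool shift [  2.9 119.   -2.2] q6 1.75
```

View pics/s2.png

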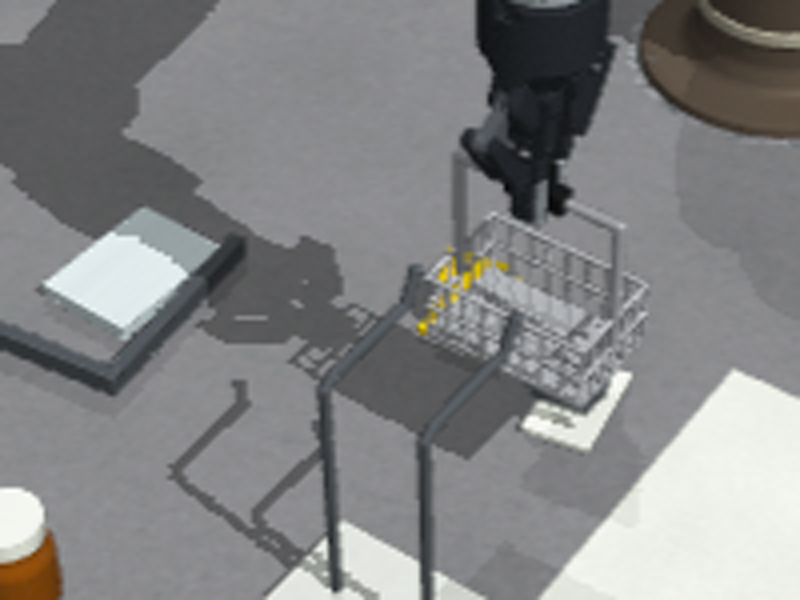

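View pics/w5.png

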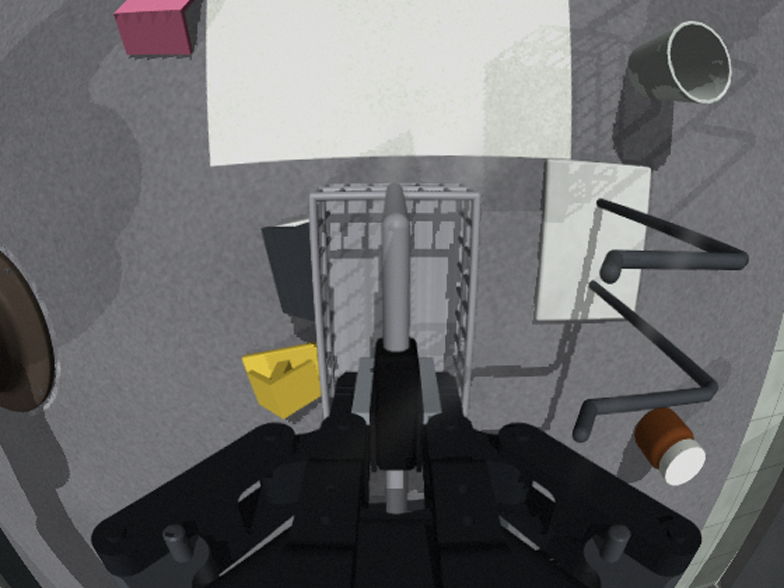

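Run:
```python
from h import *
p=r.capture("wrist"); np.set_printoptions(precision=1,suppress=True)
for u,v in((611,267),(582,434)): print(atz(p,u/1.4,v/1.4,220,True))
```

```text
[577.8 123.9 220. ]
[577.6  51.1 220. ]
```

jog_arm(
  rows=[
    [[1,8,-3,0,0,0,-1],[1,16,0,0,0,0,-1],[1,16,0,0,0,0,-1],[0.5,16,0,0,0,0,-1],[0,16,0,0,0,0,-1],[0,16,0,0,0,0,-1],[0,16,0,0,0,0,-1],[0,12,0,0,0,0,-1],[0,0,0,0,0,0,-1],[0,0,0,0,0,0,-1]],
  ],
)

```text
clock: 32.62
ee_pos: [616.2, 85.1, 225.4]
tool_rot: [-0.0, 0.713, 0.701, -0.0]
ft_force: [0.4, -0.2, -1.7]
gripper_width: 12.1
```

jog_arm(
  rows=[
    [[0,0,6,0,0,0,-1],[0,0,8,0,0,0,-1],[0,0,8,0,0,0,-1],[0,0,6,0,0,0,-1],[0,0,4,0,0,0,-1],[0,0,2,0,0,0,-1],[0,0,0,0,0,0,-1],[0,0,0,0,0,0,-1]],
  ],
)

```text
clock: 33.28
ee_pos: [615.6, 85.6, 192.1]
tool_rot: [0.0, 0.713, 0.701, 0.0]
ft_force: [-0.3, -0.5, -2.6]
gripper_width: 11.9
```

```bash
python3 plan.py 618.5 85.5 187 -1
```

```text
t=33.3 tcp [615.6  85.6 192.1] yaw -1.0 tilt 0.000 w 11.9 F [-0.3 -0.5 -2.6]
  -> rz 0.001  then tool shift [-0.   2.9  5.1] q6 1.73
```

jog_arm(
  rows=[
    [[0,0,2,0,0,0,-1],[0,0,1.5,0,0,0,-1],[0,0,1,0,0,0,-1],[0,0,0,0,0,0,-1],[0,0,0,0,0,0,-1]],
  ],
)

```text
clock: 33.7
ee_pos: [615.6, 85.5, 187.4]
tool_rot: [-0.0, 0.713, 0.701, -0.0]
ft_force: [-0.1, -0.7, -2.5]
gripper_width: 11.3
```

```bash
python3 plan.py 618.5 85.5 187 -1
```

```text
t=33.7 tcp [615.6  85.5 187.4] yaw -1.0 tilt 0.000 w 11.3 F [-0.1 -0.7 -2.5]
  -> rz 0.000  then tool shift [0.  2.9 0.4] q6 1.73
```

jog_arm(
  rows=[
    [[0,0,1,0,0,0,-1],[0,0,1,0,0,0,-1],[0,0,0,0,0,0,-1],[0,0,0,0,0,0,-1]],
  ],
)

```text
clock: 34.03
ee_pos: [615.9, 85.6, 186.3]
tool_rot: [0.0, 0.713, 0.701, 0.0]
ft_force: [-0.7, 0.2, 3.1]
gripper_width: 11.9
```

```bash
python3 plan.py 618.5 85.5 187 -1
```

```text
t=34.0 tcp [615.9  85.6 186.3] yaw -1.0 tilt 0.001 w 11.9 F [-0.7  0.2  3.1]
  -> rz 0.000  then tool shift [-0.   2.6 -0.7] q6 1.73
```

jog_arm(
  rows=[
    [[0,0,0,0,0,0,-0.5],[0,0,0,0,0,0,-0.3],[0,0,0,0,0,0,-0.1],[0,0,0,0,0,0,0],[0,0,-4,0,0,0,0],[0,0,-15,0,0,0,0],[0,0,-20,0,0,0,0],[0,0,-20,0,0,0,0],[0,0,-20,0,0,0,0],[0,0,-15,0,0,0,0]],
  ],
)

```text
clock: 34.87
ee_pos: [615.8, 85.6, 281.6]
tool_rot: [0.0, 0.713, 0.701, 0.001]
ft_force: [0.5, -0.2, 0.6]
gripper_width: 42.1
```

jog_arm(
  rows=[
    [[-10,0,0,0,0,0,0],[-20,-5,0,0,0,0,0],[-25,-10,0,0,0,0,0],[-25,-15,0,0,0,0,0],[-25,-15,0,0,0,0,0],[-25,-15,0,0,0,0,0],[-25,-15,0,0,0,0,0],[-25,-15,0,0,0,0,0],[-25,-15,0,0,0,0,0],[0,0,0,0,0,0,0]],
  ],
)

```text
clock: 35.7
ee_pos: [504.4, -121.3, 279.1]
tool_rot: [0.0, 0.715, 0.7, -0.001]
ft_force: [0.4, -0.2, 0.2]
gripper_width: 42.8
```

```bash
python3 plan.py 450 -300 200 0
cat > pl.py <<'E'
from fit import *
np.set_printoptions(precision=1,suppress=True)
p=r.capture("top");P=cloud(p);br=p["image"].min(-1); save(p,"t.png",s=1.4)
Q=P.reshape(-1,3);b=br.reshape(-1);k=np.isfinite(Q).all(1);Q=Q[k];b=b[k]
m=(np.hypot(Q[:,0]-525,Q[:,1]+280)<130)&(Q[:,2]>8)&(Q[:,2]<17)&(b>90)
(x,y),(w,h),a=cv2.minAreaRect(Q[m][:,:2].astype(np.float32)); print("plate",m.sum(),np.array([x,y,w,h,a]))
S=Q[(Q[:,2]>13)&(Q[:,2]<22)&((b<90))]
A=S[(abs(S[:,1]+205)<25)&(S[:,0]>450)&(S[:,0]<575)]; B=S[(abs(S[:,0]-612)<25)&(S[:,1]<-225)&(S[:,1]>-320)]
for T in(A,B):
    if len(T)>5:
        (x,y),(w,h),a=cv2.minAreaRect(T[:,:2].astype(np.float32)); print("bar",len(T),np.array([x,y,w,h,a]))
m=(np.hypot(Q[:,0]-616,Q[:,1]-85)<75)&(Q[:,2]>185)&(Q[:,2]<235); print("hook zone",m.sum(),np.percentile(Q[m][:,2],[50,95]) if m.sum() else 0)
E
python3 pl.py
```

```text
t=35.7 tcp [ 504.4 -121.3  279.1] yaw -1.2 tilt 0.002 w 42.8 F [ 0.4 -0.2  0.2]
  -> rz -0.021  then tool shift [-178.5  -54.3   79.5] q6 1.36
plate 0 [0. 0. 0. 0. 0.]
hook zone 408 [204.2 214.4]
```

View pics/t.png

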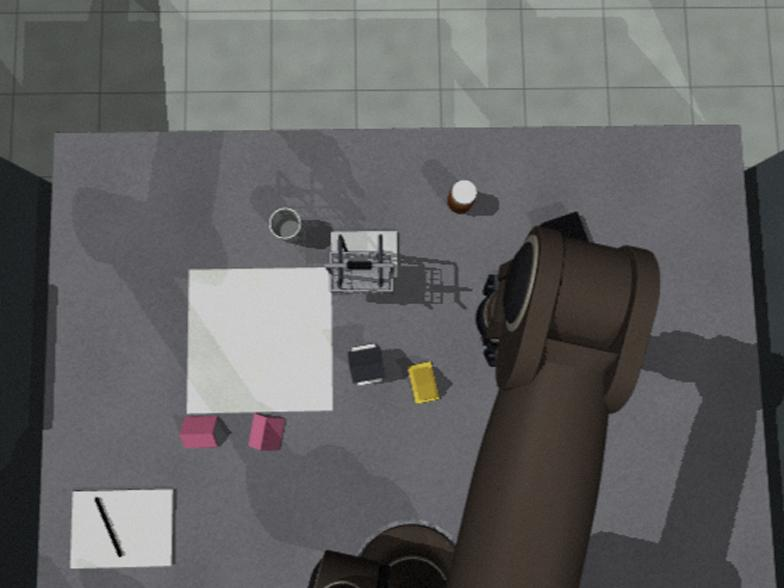

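The top view shows the basket hanging on the hooks at (360,265) and the stack on the saddle at (365,363). The arm hides the plate, so I'll measure it from the scene camera.

```bash
sed 's/capture("top")/capture("scene")/; s/"t.png",s=1.4/"s3.png",(60,90,200,150),4/' pl.py > pls.py; python3 pls.py
```

```text
plate 605 [ 530.5 -280.9  158.5  171.5   89.8]
bar 134 [ 512.8 -202.4  122.    17.3    3.1]
bar 112 [ 621.3 -273.2   15.8   95.1    7.2]
hook zone 545 [203.3 214.6]
```

View pics/s3.png

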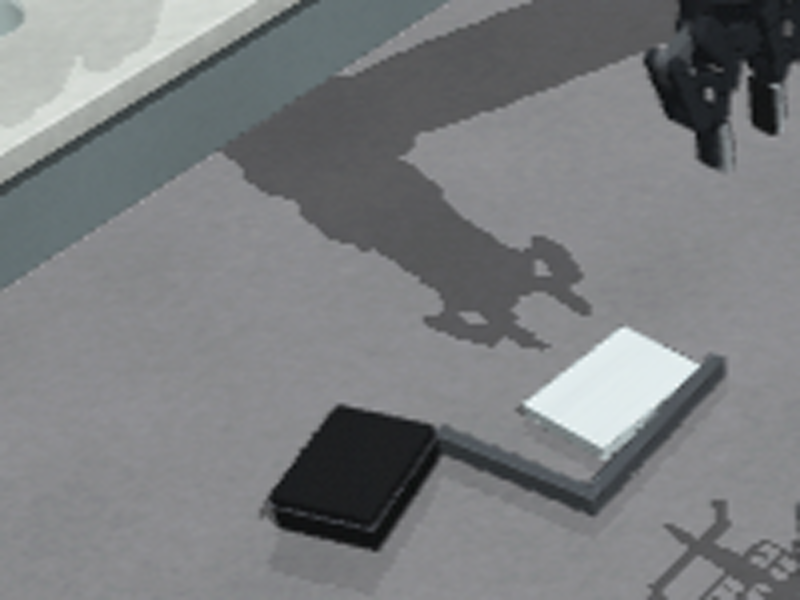

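The plate has been knocked: it's now close to the +y bar, about 30 mm short of the far bar. I'll measure its bright top face.

```bash
cat > pt.py <<'E'
from h import *
import sys
np.set_printoptions(precision=1,suppress=True)
def plate(cam="scene",thr=165,roi=(500,-280,130)):
    p=r.capture(cam); m=(p["image"].min(-1)>thr).astype(np.uint8)
    P=cloud(p); m[~((np.hypot(P[...,0]-roi[0],P[...,1]-roi[1])<roi[2])&(P[...,2]>4)&(P[...,2]<20))]=0
    c=max(cv2.findContours(m,0,1)[0],key=cv2.contourArea).reshape(-1,2)
    W=np.array([atz(p,u,v,14)[:2] for u,v in c]).astype(np.float32)
    (x,y),(w,h),a=cv2.minAreaRect(W); print(cam,np.array([x,y,w,h,a]))
    print(np.array(cv2.boxPoints(((x,y),(w,h),a))).round(0).tolist())
if __name__=="__main__": plate(sys.argv[1])
E
python3 pt.py scene
```

```text
scene [ 517.1 -254.8   87.4  115.8   89.2]
[[459.0, -298.0], [574.0, -299.0], [576.0, -212.0], [460.0, -210.0]]
```

jog_arm(
  rows=[
    [[0,0,0,0,0,-0.067,0.2],[0,0,0,0,0,-0.067,0.2],[-21,0,8,0,0,0,0.2],[-21,0,8,0,0,0,0.2],[-21,0,8,0,0,0,0.2],[-21,0,12,0,0,0,0.2],[-21,0,12,0,0,0,0.2],[-21,0,12,0,0,0,0.2],[-21,0,12,0,0,0,0.2],[-21,0,12,0,0,0,0.2]],
  ],
)

```text
clock: 36.68
ee_pos: [527.6, -284.6, 194.1]
tool_rot: [-0.0, 0.664, 0.748, -0.0]
ft_force: [0.4, 0.9, -0.0]
gripper_width: 51.2
```

jog_arm(
  rows=[
    [[-20,0,14,0,0,0,0.2],[-20,0,14,0,0,0,0.2],[-8,0,20,0,0,0,0.2],[0,0,20,0,0,0,0.2],[0,0,20,0,0,0,0.2],[0,0,0,0,0,0,0.2],[0,0,0,0,0,0,0.2]],
  ],
)

```text
clock: 37.27
ee_pos: [532.1, -331.0, 106.0]
tool_rot: [-0.002, 0.664, 0.748, -0.0]
ft_force: [-0.3, -0.4, 0.1]
gripper_width: 51.1
```

```bash
python3 plan.py 524 -334 1 6.5
python3 - <<'E'
from h import *
p=r.capture("wrist"); save(p,"w6.png",s=1.4); np.save("w6.npy",p,allow_pickle=True)
E
```

```text
t=37.3 tcp [ 532.1 -331.   106. ] yaw 6.8 tilt 0.003 w 51.1 F [-0.3 -0.4  0.1]
  -> rz 0.005  then tool shift [ -2.3  -8.1 105. ] q6 0.9
```

View pics/w6.png

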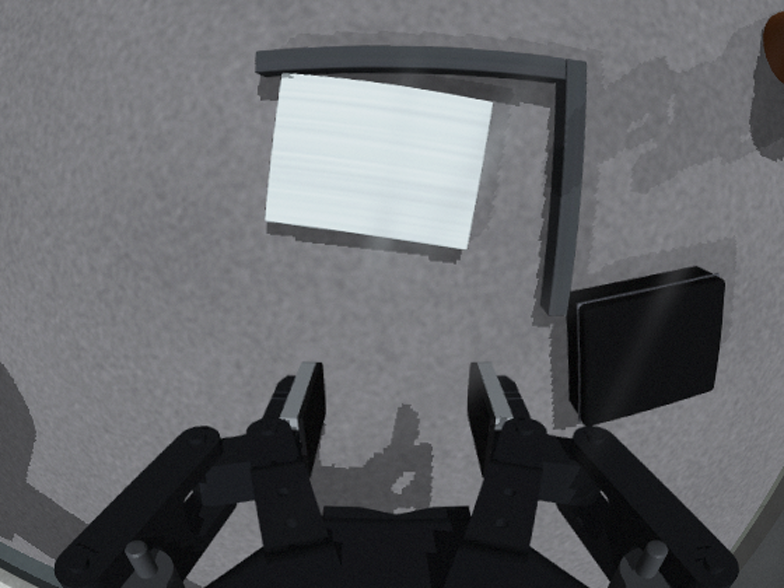

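The wrist view shows the plate corners at (283,73), (493,101), (468,249) and (265,221). The plate is turned about 7° clockwise to the fence, and the slide box is clear of the fingers.

Run:
```python
from h import *
np.set_printoptions(precision=1,suppress=True)
p=np.load("w6.npy",allow_pickle=True).item()
W=np.array([atz(p,u/1.4,v/1.4,14,True)[:2] for u,v in((283,73),(493,101),(468,249),(265,221))]); print(W,W.mean(0),np.linalg.norm(np.diff(W[[0,1,2,3,0]],axis=0),axis=1))
d=W[1]-W[0]+W[2]-W[3]; print("yaw",np.degrees(np.arctan2(d[1],d[0])))
B=np.array([atz(p,u/1.4,v/1.4,18,True)[:2] for u,v in((257,73),(556,80),(541,305))]); print("fence inner",B)
E=np.array([[.9936,.1132],[-.1132,.9936]]); print("fence frame:",W@E.T-B[1]@E.T,(B-B[1])@E.T)
```

```text
[[ 460.4 -218. ]
 [ 569.  -220.8]
 [ 567.3 -300.3]
 [ 457.4 -297.3]] [ 513.5 -259.1] [108.6  79.5 109.9  79.4]
yaw -1.4800626319248538
fence inner [[ 447.5 -219. ]
 [ 599.9 -203.5]
 [ 613.4 -325.6]]
fence frame: [[-140.3    1.4]
 [ -32.7  -13.6]
 [ -43.4  -92.4]
 [-152.2  -77.1]] [[-153.2    1.9]
 [   0.     0. ]
 [  -0.4 -122.8]]
```

jog_arm(
  rows=[
    [[0,0,10,0,0,0.005,0.2],[0,0,18,0,0,0,0.2],[0,0,18,0,0,0,0.2],[0,0,18,0,0,0,0.2],[0,0,18,0,0,0,0.2],[0,0,12,0,0,0,0.2],[0,0,7,0,0,0,0.2],[0,0,2,0,0,0,0.2],[0,0,0,0,0,0,0.2]],
  ],
)

```text
clock: 38.07
ee_pos: [532.6, -332.2, 4.7]
tool_rot: [0.0, 0.666, 0.746, 0.0]
ft_force: [0.6, -0.2, -0.6]
gripper_width: 51.2
```

jog_arm(
  rows=[
    [[3,0,0,0,0,0,0.2],[4,0,0,0,0,0,0.2],[4,0,0,0,0,0,0.2],[4,0,0,0,0,0,0.2],[3,0,0,0,0,0,0.2],[3,0,0,0,0,0,0.2],[3,0,0,0,0,0,0.2],[0,0,0,0,0,0,0.2]],
  ],
)

```text
clock: 38.73
ee_pos: [529.8, -307.9, 4.7]
tool_rot: [0.0, 0.666, 0.746, 0.0]
ft_force: [0.8, -0.4, 0.4]
gripper_width: 51.2
```

```bash
cat > ff.py <<'E'
from h import *
np.set_printoptions(precision=1,suppress=True)
E=np.array([[.9936,.1132],[-.1132,.9936]]); C=np.array([605.8,-201.2])
s=r.observe(); print("fence-frame tcp",E@(s["ee_pos"][:2]-C),"z",s["ee_pos"][2].round(1),"F",E@s["ft_force"][:2],s["ft_force"][2].round(1),"t",s["clock"])
E
python3 ff.py
```

```text
fence-frame tcp [-87.6 -97.4] z 4.7 F [ 0.8 -0.5] 0.4 t 38.7333
```

jog_arm(
  rows=[
    [[-2,0,0,0,0,0,0.2],[0,0,3,0,0,0,0.2],[2,0,0,0,0,0,0.2],[2,0,0,0,0,0,0.2],[2,0,0,0,0,0,0.2],[0,0,0,0,0,0,0.2],[0,0,0,0,0,0,0.2]],
  ],
)

```text
clock: 39.32
ee_pos: [529.2, -304.1, 1.5]
tool_rot: [-0.0, 0.666, 0.746, 0.0]
ft_force: [-0.0, -0.1, 0.0]
gripper_width: 51.3
```

```bash
python3 ff.py
```

```text
fence-frame tcp [-87.8 -93.6] z 1.5 F [-0.1 -0.1] 0.0 t 39.3167
```

jog_arm(
  rows=[
    [[1.5,0,0,0,0,0,0.2],[1,0,0,0,0,0,0.2],[0,0,0,0,0,0,0.2],[0,0,0,0,0,0,0.2]],
  ],
)

```text
clock: 39.65
ee_pos: [529.1, -301.9, 1.6]
tool_rot: [0.0, 0.666, 0.746, 0.0]
ft_force: [0.8, 0.2, 0.4]
gripper_width: 51.2
```

```bash
python3 ff.py; python3 pt.py scene
```

```text
fence-frame tcp [-87.6 -91.3] z 1.6 F [0.8 0.1] 0.4 t 39.65
scene [ 509.7 -253.2  110.4   76.9    6.6]
[[450.0, -221.0], [459.0, -298.0], [569.0, -285.0], [560.0, -209.0]]
```

jog_arm(
  rows=[
    [[1,0,0,0,0,0,0.2],[1,0,0,0,0,0,0.2],[0,0,0,0,0,0,0.2],[0,0,0,0,0,0,0.2]],
  ],
)

```text
clock: 40.03
ee_pos: [529.1, -301.6, 1.9]
tool_rot: [0.001, 0.667, 0.745, -0.001]
ft_force: [1.5, -7.1, -1.6]
gripper_width: 51.3
```

```bash
python3 ff.py
```

```text
fence-frame tcp [-87.5 -91.1] z 1.9 F [ 0.7 -7.3] -1.6 t 40.0333
```

jog_arm(
  rows=[
    [[1,0,0,0,0,0,0.2],[1,0,0,0,0,0,0.2],[0,0,0,0,0,0,0.2],[0,0,0,0,0,0,0.2]],
  ],
)

```text
clock: 40.37
ee_pos: [529.2, -301.5, 2.4]
tool_rot: [0.003, 0.667, 0.745, -0.002]
ft_force: [0.8, -11.8, -1.1]
gripper_width: 51.3
```

```bash
python3 ff.py
```

```text
fence-frame tcp [-87.5 -91. ] z 2.4 F [ -0.6 -11.8] -1.1 t 40.3667
```

jog_arm(
  rows=[
    [[-3,0,0,0,0,0,0.2],[-5,0,0,0,0,0,0.2],[0,0,-20,0,0,0,-0.5],[0,-20,-22,0,0,0,-1],[10,-21,0,0,0,0,-1],[15,-21,0,0,0,0,-1],[15,-21,0,0,0,0,-1],[15,-20,0,0,0,0,-1],[2,0,0,0,0,0,-1],[0,0,0,0,0,0,-1]],
  ],
)

```text
clock: 41.2
ee_pos: [419.7, -259.8, 43.6]
tool_rot: [-0.0, 0.666, 0.746, 0.0]
ft_force: [0.4, 0.6, 0.5]
gripper_width: -0.1
```

```bash
python3 ff.py; python3 plan.py 0 0 0 6.5; python3 pt.py scene
```

```text
fence-frame tcp [-191.5  -37.1] z 43.6 F [0.5 0.5] 0.5 t 41.2
t=41.2 tcp [ 419.7 -259.8   43.6] yaw 6.4 tilt 0.001 w -0.1 F [0.4 0.6 0.5]
  -> rz -0.001  then tool shift [ 305.6 -387.6   43.9] q6 0.9
scene [ 509.7 -253.4  109.9   77.6    6. ]
[[451.0, -221.0], [459.0, -298.0], [568.0, -286.0], [560.0, -209.0]]
```

jog_arm(
  rows=[
    [[-4,0,10,0,0,0,-1],[0,0,15,0,0,0,-1],[0,0,10,0,0,0,-1],[0,0,4,0,0,0,-1],[0,5,0,0,0,0,-1],[0,6,0,0,0,0,-1],[0,6,0,0,0,0,-1],[0,6,0,0,0,0,-1],[0,6,0,0,0,0,-1],[0,6,0,0,0,0,-1]],
  ],
)

```text
clock: 42.08
ee_pos: [456.5, -261.0, 4.9]
tool_rot: [0.0, 0.666, 0.746, -0.0]
ft_force: [-2.9, -1.5, 2.4]
gripper_width: -0.1
```

jog_arm(
  rows=[
    [[0,6,0,0,0,0,-1],[0,5,0,0,0,0,-1],[0,5,0,0,0,0,-1],[0,4,0,0,0,0,-1],[0,3,0,0,0,0,-1],[0,0,0,0,0,0,-1],[0,0,0,0,0,0,-1]],
  ],
)

```text
clock: 42.67
ee_pos: [479.4, -258.4, 4.7]
tool_rot: [0.0, 0.666, 0.746, 0.0]
ft_force: [-2.9, -1.2, 3.1]
gripper_width: 0.3
```

```bash
python3 ff.py; python3 pt.py scene
```

```text
fence-frame tcp [-132.1  -42.5] z 4.7 F [-3.  -0.9] 3.1 t 42.6667
scene [ 547.5 -248.5  110.    74.3    5.8]
[[489.0, -217.0], [497.0, -291.0], [606.0, -280.0], [598.0, -206.0]]
```

jog_arm(
  rows=[
    [[0,2,0,0,0,0,-1],[0,2,0,0,0,0,-1],[0,1,0,0,0,0,-1],[0,0,0,0,0,0,-1],[0,0,0,0,0,0,-1]],
  ],
)

```text
clock: 43.13
ee_pos: [483.6, -257.7, 4.5]
tool_rot: [-0.0, 0.666, 0.746, -0.0]
ft_force: [-3.7, -1.8, 4.5]
gripper_width: 0.1
```

```bash
python3 ff.py
```

```text
fence-frame tcp [-127.8  -42.3] z 4.5 F [-3.9 -1.4] 4.5 t 43.1333
```

jog_arm(
  rows=[
    [[0,1,0,0,0,0,-1],[0,1,0,0,0,0,-1],[0,0,0,0,0,0,-1],[0,0,0,0,0,0,-1]],
  ],
)

```text
clock: 43.47
ee_pos: [485.6, -257.5, 4.5]
tool_rot: [-0.0, 0.666, 0.746, -0.0]
ft_force: [-4.9, -2.6, 5.2]
gripper_width: -0.2
```

```bash
python3 ff.py
```

```text
fence-frame tcp [-125.8  -42.3] z 4.5 F [-5.2 -2.1] 5.2 t 43.4667
```

jog_arm(
  rows=[
    [[0,1,0,0,0,0,-1],[0,1,0,0,0,0,-1],[0,0,0,0,0,0,-1],[0,0,0,0,0,0,-1]],
  ],
)

```text
clock: 43.8
ee_pos: [487.6, -257.3, 4.5]
tool_rot: [-0.0, 0.666, 0.746, -0.0]
ft_force: [-4.2, -1.5, 5.3]
gripper_width: 0.2
```

```bash
python3 ff.py
```

```text
fence-frame tcp [-123.8  -42.3] z 4.5 F [-4.3 -1. ] 5.3 t 43.8
```

jog_arm(
  rows=[
    [[0,1,0,0,0,0,-1],[0,1,0,0,0,0,-1],[0,0,0,0,0,0,-1],[0,0,0,0,0,0,-1]],
  ],
)

```text
clock: 44.13
ee_pos: [488.0, -257.3, 4.5]
tool_rot: [-0.001, 0.667, 0.745, -0.001]
ft_force: [-10.2, -3.2, 8.1]
gripper_width: -0.4
```

```bash
python3 ff.py; python3 pt.py scene
```

```text
fence-frame tcp [-123.4  -42.4] z 4.5 F [-10.5  -2. ] 8.1 t 44.1333
scene [ 554.  -247.9  106.3   74.3    5.8]
[[497.0, -216.0], [505.0, -290.0], [611.0, -279.0], [603.0, -206.0]]
```

jog_arm(
  rows=[
    [[0,1,0,0,0,0,-1],[0,0,0,0,0,0,-1],[0,-3,0,0,0,0,-1],[0,-6,0,0,0,0,-1],[0,0,-20,0,0,0,-0.6],[-5,10,-20,0,0,0,-0.2],[-18,17,0,0,0,0,0.2],[-18,17,0,0,0,0,0.2],[-18,17,0,0,0,0,0.2],[-16,15,0,0,0,0,0.2]],
  ],
)

```text
clock: 45.02
ee_pos: [567.3, -324.2, 44.3]
tool_rot: [0.0, 0.666, 0.746, 0.001]
ft_force: [-0.7, 1.0, 0.5]
gripper_width: 51.5
```

jog_arm(
  rows=[
    [[0,0,15,0,0,0,0.2],[0,0,15,0,0,0,0.2],[0,0,10,0,0,0,0.2],[0,0,2,0,0,0,0.2],[0,0,0,0,0,0,0.2]],
  ],
)

```text
clock: 45.43
ee_pos: [565.0, -323.1, 1.3]
tool_rot: [-0.001, 0.666, 0.746, 0.0]
ft_force: [-0.3, -0.3, 0.6]
gripper_width: 51.3
```

```bash
python3 ff.py; python3 pt.py scene
```

```text
fence-frame tcp [ -54.3 -116.5] z 1.3 F [-0.4 -0.2] 0.6 t 45.4333
scene [ 553.9 -248.7  106.7   77.6    6.1]
[[497.0, -216.0], [505.0, -293.0], [611.0, -282.0], [603.0, -204.0]]
```

Now pushing gently towards the +y bar (contact expected at ey about -91).

jog_arm(
  rows=[
    [[5,0,0,0,0,0,0.2],[5,0,0,0,0,0,0.2],[5,0,0,0,0,0,0.2],[4,0,0,0,0,0,0.2],[3,0,0,0,0,0,0.2],[2,0,0,0,0,0,0.2],[1.5,0,0,0,0,0,0.2],[0,0,0,0,0,0,0.2],[0,0,0,0,0,0,0.2]],
  ],
)

```text
clock: 46.23
ee_pos: [562.9, -298.5, 2.5]
tool_rot: [0.0, 0.666, 0.746, 0.0]
ft_force: [0.4, -0.1, 0.7]
gripper_width: 51.2
```

```bash
python3 ff.py
```

```text
fence-frame tcp [-53.7 -91.9] z 2.5 F [ 0.4 -0.1] 0.7 t 46.2333
```

jog_arm(
  rows=[
    [[1,0,0,0,0,0,0.2],[1,0,0,0,0,0,0.2],[0,0,0,0,0,0,0.2],[0,0,0,0,0,0,0.2]],
  ],
)

```text
clock: 46.57
ee_pos: [562.8, -298.1, 2.6]
tool_rot: [0.001, 0.667, 0.745, -0.001]
ft_force: [1.0, -5.5, -0.8]
gripper_width: 51.3
```

```bash
python3 ff.py
```

```text
fence-frame tcp [-53.7 -91.5] z 2.6 F [ 0.3 -5.6] -0.8 t 46.5667
```

jog_arm(
  rows=[
    [[1,0,0,0,0,0,0.2],[1,0,0,0,0,0,0.2],[0,0,0,0,0,0,0.2],[-3,0,0,0,0,0,0.2],[-6,0,0,0,0,0,0.2],[0,-10,-22,0,0,0,-0.5],[0,-20,-22,0,0,0,-1],[15,-20,0,0,0,0,-1],[18,-20,0,0,0,0,-1],[18,-16,0,0,0,0,-1]],
  ],
)

```text
clock: 47.4
ee_pos: [471.0, -262.1, 46.7]
tool_rot: [-0.0, 0.667, 0.745, 0.0]
ft_force: [0.1, 0.6, -0.3]
gripper_width: 0.2
```

jog_arm(
  rows=[
    [[3,-1,15,0,0,0,-1],[0,0,15,0,0,0,-1],[0,0,9,0,0,0,-1],[0,0,3,0,0,0,-1],[0,0,0,0,0,0,-1]],
  ],
)

```text
clock: 47.82
ee_pos: [470.5, -259.3, 3.6]
tool_rot: [-0.001, 0.666, 0.746, -0.0]
ft_force: [0.0, 0.8, 0.8]
gripper_width: 0.1
```

```bash
python3 ff.py
```

```text
fence-frame tcp [-141.   -42.5] z 3.6 F [0.1 0.8] 0.8 t 47.8167
```

jog_arm(
  rows=[
    [[0,4,0,0,0,0,-1],[0,4,0,0,0,0,-1],[0,4,0,0,0,0,-1],[0,3,0,0,0,0,-1],[0,2,0,0,0,0,-1],[0,1,0,0,0,0,-1],[0,1,0,0,0,0,-1],[0,0,0,0,0,0,-1],[0,0,0,0,0,0,-1]],
  ],
)

```text
clock: 48.57
ee_pos: [488.0, -257.9, 4.7]
tool_rot: [-0.001, 0.667, 0.745, -0.002]
ft_force: [-8.3, -1.7, 6.2]
gripper_width: -0.2
```

```bash
python3 ff.py
```

```text
fence-frame tcp [-123.4  -43. ] z 4.7 F [-8.4 -0.8] 6.2 t 48.5667
```

jog_arm(
  rows=[
    [[0,-3,0,0,0,0,-1],[0,-6,0,0,0,0,-1],[0,0,-20,0,0,0,-1],[0,0,-25,0,0,0,-1],[0,0,-25,0,0,0,-0.5],[0,-10,-25,0,0,0,0],[0,-20,-25,0,0,0,0],[15,-20,-25,0,0,0,0],[20,-20,-25,0,0,0,0],[25,-20,-25,0,0,0,0]],
  ],
)

```text
clock: 49.4
ee_pos: [383.7, -208.8, 200.4]
tool_rot: [0.0, 0.667, 0.745, 0.0]
ft_force: [0.4, 0.2, -0.3]
gripper_width: 42.6
```

jog_arm(
  rows=[
    [[25,-10,0,0,0,0,0],[25,0,0,0,0,0,0],[25,0,0,0,0,0,0],[25,0,0,0,0,0,0],[25,0,0,0,0,0,0],[25,0,0,0,0,0,0],[25,0,0,0,0,0,0],[25,0,0,0,0,0,0],[25,0,0,0,0,0,0],[0,0,0,0,0,0,0]],
  ],
)

```text
clock: 50.23
ee_pos: [348.9, 16.5, 199.6]
tool_rot: [-0.0, 0.665, 0.747, 0.001]
ft_force: [-0.1, -0.8, 0.4]
gripper_width: 42.8
```

```bash
python3 pl.py; python3 pt.py top; python3 chk.py 2>&1|tail -1
python3 - <<'E'
from h import *
import cv2
a=r.capture("top")["image"][130:330,180:420,::-1]; b=r.capture("scene")["image"][100:320,100:400,::-1]
cv2.imwrite("pics/fin.png",np.hstack([cv2.resize(a,(392,327),interpolation=2),cv2.resize(b,(400,327) if 0 else (400,327),interpolation=2)]))
cv2.imwrite("pics/fin_s.png",cv2.resize(b,(800,587),interpolation=2))
cv2.imwrite("pics/fin_t.png",cv2.resize(a,(720,600),interpolation=2))
E
python3 ff.py
```

```text
plate 941 [ 554.8 -249.   109.1   81.8    6. ]
bar 157 [ 512.  -207.3  124.6   12.     6.3]
bar 132 [ 611.3 -272.6   27.    95.     6.3]
hook zone 406 [203.7 214.3]
top [ 555.1 -248.4  107.6   73.8    6. ]
[[498.0, -217.0], [505.0, -291.0], [612.0, -280.0], [605.0, -206.0]]
{'xy': array([439.8,  79.2]), 'th': np.float64(100.1), 'zr': np.float64(82.2), 'L': np.float64(64.8), 'W': array([-30.6,  31.1]), 'n': 525, 'rms': 1.9}
fence-frame tcp [-230.2  241.8] z 199.5 F [-0.1 -0.4] -0.1 t 50.4833
```

View pics/fin_s.png

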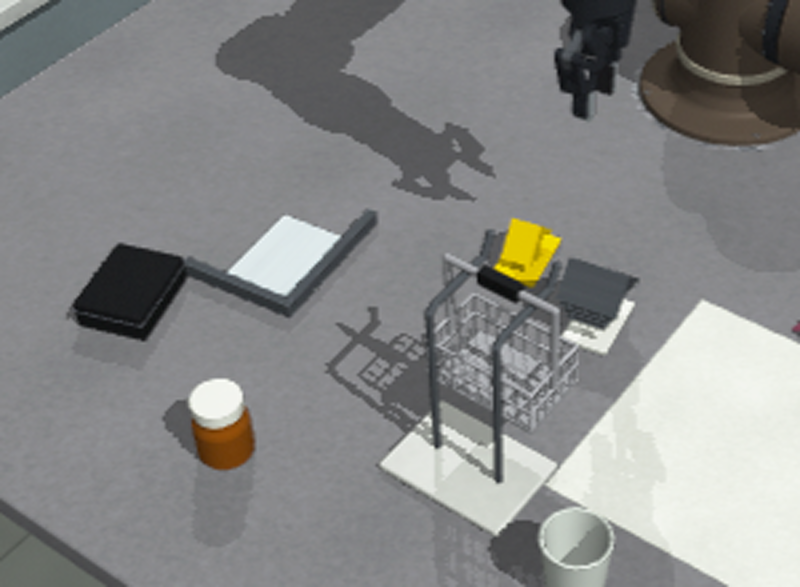

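View pics/fin_t.png

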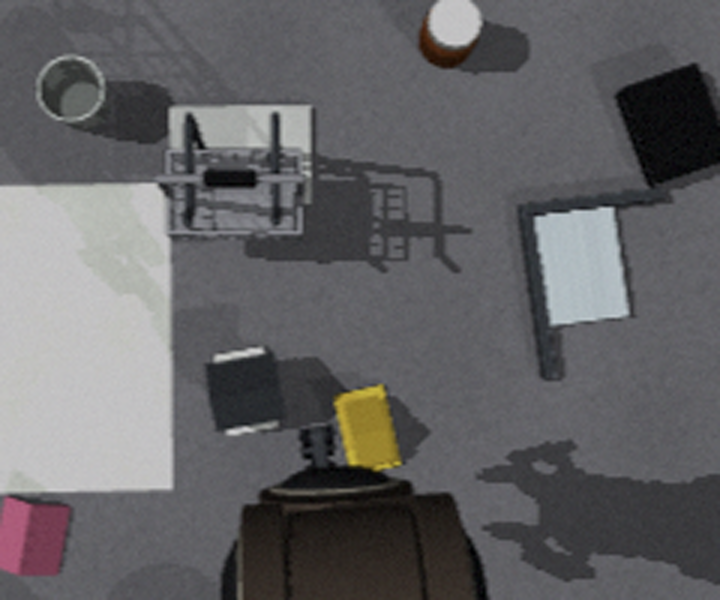

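In both views the plate is in the corner (centre 554.8, -249.0 against the expected 554.9, -248.7), the basket hangs on both hooks and the stack is on the white saddle. I'm handing in.

```bash
python3 -c "
from bench import r
print(r.close_job())"
```

```text
the job is handed in; nothing more can be done
None
```

All three jobs are done and I handed the work in at about 50 s of the 210 s allowed. The hand-in gives no verdict, so what follows is my own last checks.

- **Angles:** all four were present. I nested them 42, 50, 58, 66 on the white saddle, each lowered until it touched before I let go. The top ridge measured 82.2 mm; 83.4 mm was expected, and the camera reads about 1.4 mm low. Each angle measured centred on the one below to within about 1 mm, and the ridges agree to within about 1.5°. The wrist and top cameras disagreed by about 2 mm on where the saddle's middle is, so I placed the stack between the two.
- **Basket:** it hangs by its handle on both hooks, about 10 mm to the open side of the middle. I saw this in both the top and scene views.
- **Plate:** it was knocked aside during the run, so I measured it again before moving it. I pushed it twice against each bar until I felt firm contact (about 8–12 N). Its centre is at (554.8, -249.0) mm against a target of (554.9, -248.7), and its angle is 6.0–6.3° against the fence's 6.3°.
- **Everything else:** I did not touch the jar, slide box, beaker, pink look-alikes or yellow saddle. The gripper was empty, open and clear of everything at the end.

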